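# Unload the bracket forming press

### The job

Turn the press's selector knob to the green mark, and only then lift every formed bracket out of the die and set each one right way up and flat on the floor of a pocket of its own in the yellow tray. When all brackets are in the tray, turn the selector back to the amber mark, let go, and leave everything else on the bench where it is.

Things in the scene. Friction and masses are not known exactly. Their poses are not given: they have to be found in the camera images.
- press: Fixed dark steel lower die of the forming press, left or right of the console: 292 x 200 mm, 24 mm high, with 2 x 2 open cavities 116 (x) x 70 mm, floor 14 mm above the table, 10 mm deep, centres at x = +-68, y = +-45 mm. A rib 90 x 14 x 8 mm on each cavity floor runs along x inside the bracket's hollow. Origin: centre of the underside, z up.
- tray: Yellow plastic carrier tray, loose on the bench, 0.8 kg, 282 x 190 mm, 14 mm high, with 2 x 2 pockets, each 122 x 76 mm (long side along the tray's x) and 10 mm deep, floor 4 mm above the table. Pocket centres at x = +-68, y = +-45 mm. Origin: centre of the underside, z up. Stands on the other side of the console.
- selector (a joint): Angle of the detented selector knob (rad), growing clockwise seen from above, 0 to 2.1. It clicks into four positions: 0 blue, 0.7 red, 1.4 amber (yellow), 2.1 green (end stop). Each has a coloured dot, 13 mm, on the console beside the knob.
- selector_grip (a point): Point on the knob's axis at the height to grip, 73 mm above the table, turning with the knob. The knob is black: a bar grip 56 mm long (its x), 14 mm wide (its y), from 51 to 83 mm above the table, on a skirt of radius 30 mm. +x is the end with the white pointer line.
- console: Fixed white control box, 130 (x) x 100 (y) x 45 mm, between press and tray; the knob stands on its top, axis at x = -18 mm, y = 0. Origin: centre of the underside. The dots lie 45 mm from the knob's axis, at 1.05 (blue), 0.35 (red), -0.35 (amber) and -1.05 rad (green) from the console's +x, counter-clockwise from above.
- pocket1 (a point): Centre of the floor of tray pocket 1; axes as the tray's.
- pocket2 (a point): Centre of the floor of tray pocket 2; axes as the tray's.
- pocket3 (a point): Centre of the floor of tray pocket 3; axes as the tray's.
- pocket4 (a point): Centre of the floor of tray pocket 4; axes as the tray's.
- bracket1: Formed aluminium bracket of hat section, alike with the others and the same either way round: 110 mm long (its x), 64 mm wide over two 3 mm thick flanges (its y), with a hollow raised channel 30 mm wide along its whole length and 38 mm high, open below, copper stripe on top; about 0.12 kg. Origin: centre of the underside, z up. May be absent.
- bracket2: Formed aluminium bracket of hat section, alike with the others and the same either way round: 110 mm long (its x), 64 mm wide over two 3 mm thick flanges (its y), with a hollow raised channel 30 mm wide along its whole length and 38 mm high, open below, copper stripe on top; about 0.12 kg. Origin: centre of the underside, z up. May be absent.
- bracket3: Formed aluminium bracket of hat section, alike with the others and the same either way round: 110 mm long (its x), 64 mm wide over two 3 mm thick flanges (its y), with a hollow raised channel 30 mm wide along its whole length and 38 mm high, open below, copper stripe on top; about 0.12 kg. Origin: centre of the underside, z up. May be absent.
- bracket4: Formed aluminium bracket of hat section, alike with the others and the same either way round: 110 mm long (its x), 64 mm wide over two 3 mm thick flanges (its y), with a hollow raised channel 30 mm wide along its whole length and 38 mm high, open below, copper stripe on top; about 0.12 kg. Origin: centre of the underside, z up. May be absent.
- driver: Bystander, to be left alone: red-handled screwdriver, 160 mm.
- dispenser: Bystander, to be left alone: blue tape dispenser, 150 x 60 mm, about 90 mm high.
- cleaner: Bystander, to be left alone: white bottle, 56 mm across, 150 mm high.
- taperoll: Bystander, to be left alone: tape roll, 90 mm across, 25 mm high.
- partsbin: Bystander, to be left alone: blue open parts bin, 160 x 110 x 70 mm.
- cup: Bystander, to be left alone: grey cup, 70 mm across, 90 mm high.
- gaugeblock: Bystander, to be left alone: steel gauge block, 90 x 50 x 30 mm.
There are look-alikes about, which are no part of the job. What is shaped like the bracket4 but red is not meant. Several things have the shape of the console; the one meant has the colours described above.

How it is judged:
By the outcome, as a careful person would: the job done as asked, in the order asked, and still so for the second after the job is handed in, with the robot touching nothing.
Of bracket1, bracket2, bracket3, bracket4 only 3 to 4 are there at a start; the rules pass over those that are not, and their reading is None.
At some moment in a run one of tray may be knocked a few centimetres aside while the robot is not near it.
Once in a run the grip may slacken for a moment while it holds something.
It also fails if it takes over 210 s, if anything falls off the work surface, if the arm or the gripper's body presses on something with over 40 N, if the wrist force passes 120 N, or if a joint passes its speed limit or range.

### The arm

A 6-joint arm with a two-finger parallel gripper is mounted at the origin on the work surface. World frame = base frame: x ahead of the robot, y to its left, z up, the work surface at z = 0. Lengths are in mm, angles in degrees, forces in N, time in s.
With the tool pointing down it reaches from about 300 to 850 mm from the base axis. Payload 4.2 kg.
Tool frame: the origin (TCP) lies midway between the tips of the shut fingers; the grasp point (between the pads) lies 19 mm behind it; z points along the fingers, x is the direction in which the jaws open and shut, and the axes are right-handed (so a half turn about z gives the same grasp; the last joint's range is limited). The gripper opens to 91 mm and grips with 3 to 60 N. Pads are 32 mm wide; open, the fingers measure 118 mm over their backs; the gripper's body (76 mm by 178 mm) begins 60 mm behind the grasp point.
Start: joints at [74.771, 18.312, 89.639, -0, 72.044, -1.146], TCP at [139.917, 557.733, 213.976] pointing down, gripper open.
Joint ranges: [-177.97, 177.97], [-48.28, 115.42], [12.27, 149.76], [-77.06, 257.06], [2.81, 150.46], [-146.56, 146.56]. Speed limits (degrees/s): [147.25, 147.25, 180, 180, 180, 180].

### API

Orientations are given as [roll, pitch, yaw] about the fixed x, y, z axes, in that order (R = Rz(yaw) Ry(pitch) Rx(roll)).
In Python, from workcell import env gives the robot as it stands. The module is installed in compiled form; this text tells all that it offers.
- The arm moves only by the tool drive_tool, never from a script. Its argument "series" is a list of rows, each a list of 3 entries, a list of its own where there are three numbers: the closure, from 0 (fully open) to 1 (shut), then the shift along the tool's x, y, z in mm, then the turn, a rotation vector about the tool's x, y, z in rad. In form: [[gripper, [dx, dy, dz], [rx, ry, rz]], ...]. A call has exactly 5 rows; each row is the pose to reach, as a shift and turn from the pose commanded when the call began, along the tool's axes at that moment; what a row does not reach only later rows make up. A row lasts 1/10 s, in which the tool goes at most 50 mm and 8.59 degrees, less where a joint would pass 70% of its speed; a pose out of reach is approached as far as the arm can. A call with a gripper value outside its range is refused whole. The fingers move at their own pace and stop on an object; "squeeze" is the grip in N (left out, the last holds). Time passes only in rows, so rows that repeat a pose let the fingers close, or fill a call up. It gives the time, the measured TCP pose, the force and the opening at its end, in the units of the state.
- env.state(): the state, without advancing time (a new reading comes with each control period).
- env.grab_frame(name): name is "scene" or "top" or "wrist"; returns a dict with "image" (384x512x3 uint8, red, green, blue), "K" (3x3 intrinsics, pixels), "origin" and "orientation" of the camera in the world. Camera axes: x right, y down, z forward; pixel columns grow to the right and rows downward; lengths in mm; the calibration is good to about 2 mm. A picture is of the moment at which its call begins. There is no depth.
- env.job_done(): hands the job in, once; it reports no verdict.
The state is a dict: "time_s": time; "qpos": joint angles; "qvel": joint speeds; "effort": joint torques, N m; "ee_pos": TCP position; "ee_rot": TCP orientation; "force": force on the tool from outside, world axes, zero at the start; "torque": the same for the moment, N m; "gripper_width": finger opening in mm.
Only numpy, scipy, OpenCV 4.12 (cv2) and the standard library are available. Lean on these libraries where they do the work, as an engineer would, in place of code of your own. Each camera call takes 0.05 s, during which the arm holds its last target.

## Working session

There is one attempt and no reset: what is moved stays moved. The work goes in short steps, Python scripts to look and compute and a tool call to move; the robot and the scene stay as the last step left them, time stands still between calls to the robot, and variables do not carry over. Pictures are saved under pics/ and viewed, and the job is handed in when it is done.

Besides the shell and the picture viewer there is one more tool, called after "Request:" by a JSON object that holds its "fn" and its "kwargs". drive_tool: Moves the arm, as the interface text tells. Its arguments: {"type":"object","properties":{"series":{"type":"array","items":{"type":"array"}},"squeeze":{"type":"number"}},"required":["series"]}

```bash
mkdir -p pics; cat > h.py <<'E'
from workcell import env
import numpy as np, cv2
def grab(n,f):
    d=env.grab_frame(n); cv2.imwrite('pics/'+f,cv2.cvtColor(d['image'],cv2.COLOR_RGB2BGR))
    np.savez('pics/'+f[:-4]+'.npz',**d); return d
def ray(d,u,v):
    K=np.array(d['K']);R=np.array(d['orientation']);o=np.array(d['origin'],float)
    if R.shape!=(3,3):
        from scipy.spatial.transform import Rotation as Ro
        R=Ro.from_euler('xyz',R,degrees=True).as_matrix()
    return o,R@np.linalg.solve(K,[u,v,1.])
def onz(d,u,v,z):
    o,r=ray(d,u,v); return o+r*(z-o[2])/r[2]
def proj(d,p):
    K=np.array(d['K']);R=np.array(d['orientation']);o=np.array(d['origin'],float)
    if R.shape!=(3,3):
        from scipy.spatial.transform import Rotation as Ro
        R=Ro.from_euler('xyz',R,degrees=True).as_matrix()
    q=K@(R.T@(np.array(p,float)-o)); return q[:2]/q[2]
E
python3 - <<'E'
from h import *
for n in ['scene','top','wrist']:
    d=grab(n,n+'0.png'); print(n,d['K'],d['origin'],d['orientation'])
s=env.state();print(s)
E
```

```text
scene [[370.84980688   0.         251.05312404]
 [  0.         370.84980688 186.59212498]
 [  0.           0.           1.        ]] [1342.80805752   67.71141545  894.92567229] [-135.38464132   -0.58077618   94.82121389]
top [[398.9608372    0.         261.87915446]
 [  0.         398.9608372  189.12528882]
 [  0.           0.           1.        ]] [ 3.08337217e+02 -2.67854085e-01  1.21193723e+03] [-169.5956529     0.96617457  -91.4786694 ]
wrist [[333.09914367   0.         258.41734989]
 [  0.         333.09914367 193.80435656]
 [  0.           0.           1.        ]] [ 67.49420185 575.29390385 384.22576176] [164.73198723   0.17798759  75.98703858]
{'time_s': 0.15, 'qpos': array([ 7.47695667e+01,  1.83412390e+01,  8.96897812e+01, -1.60969393e-03,
        7.20435538e+01, -1.14701036e+00]), 'qvel': array([-0.01865536, -0.1517654 , -0.16918081, -0.09648633, -0.11353915,
        0.04959731]), 'effort': array([ 1.03710041e-03, -4.12773371e+01, -2.32152307e+01,  7.28282752e-02,
        4.33368457e-02, -1.04340356e-04]), 'ee_pos': array([139.83700766, 557.34904889, 213.33720274]), 'ee_rot': array([1.79999962e+02, 7.45896766e-02, 7.59170743e+01]), 'force': array([-0.50067385,  0.24317427,  0.14254893]), 'torque': array([ 0.00585869, -0.018685  , -0.00395151]), 'gripper_width': 91.06578734954063}
```

View pics/scene0.png

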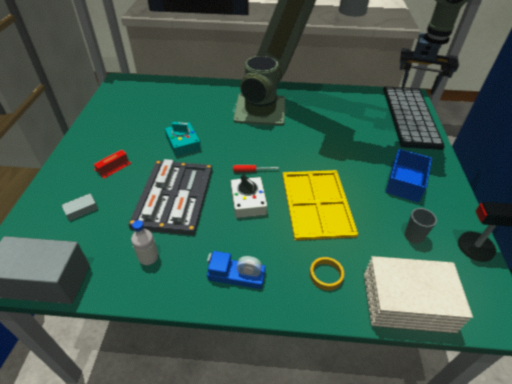

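View pics/top0.png

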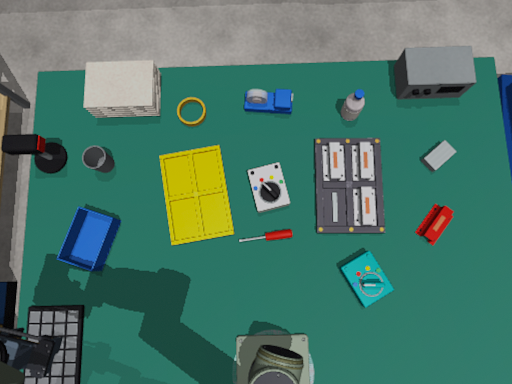

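View pics/wrist0.png

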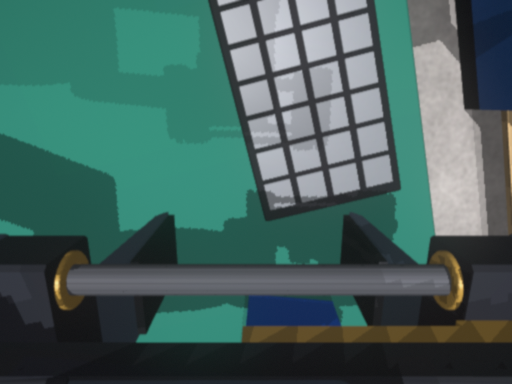

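The top view shows the press at (350,185) with brackets at (333,161), (362,161), (365,206) and an empty cavity at (335,207). The console is at (269,187), the tray at (196,195). The red look-alike at (434,223) and the teal console at (367,278) are decoys.

```bash
python3 - <<'E'
from h import *
a=cv2.imread('pics/top0.png'); 
cv2.imwrite('pics/z1.png',cv2.resize(a[130:245,235:395],None,fx=5,fy=5,interpolation=cv2.INTER_CUBIC))
cv2.imwrite('pics/z2.png',cv2.resize(a[135:255,150:245],None,fx=5,fy=5,interpolation=cv2.INTER_CUBIC))
E
```

```text
(no output)
```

View pics/z1.png

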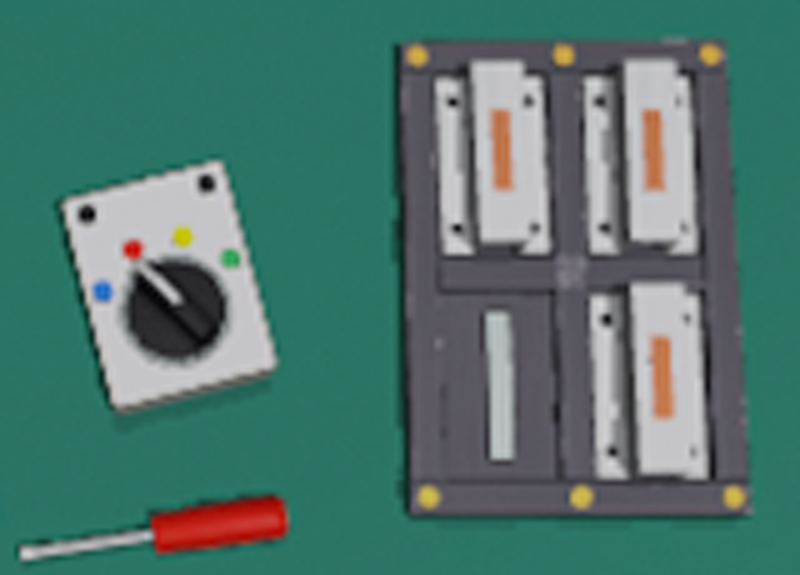

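View pics/z2.png

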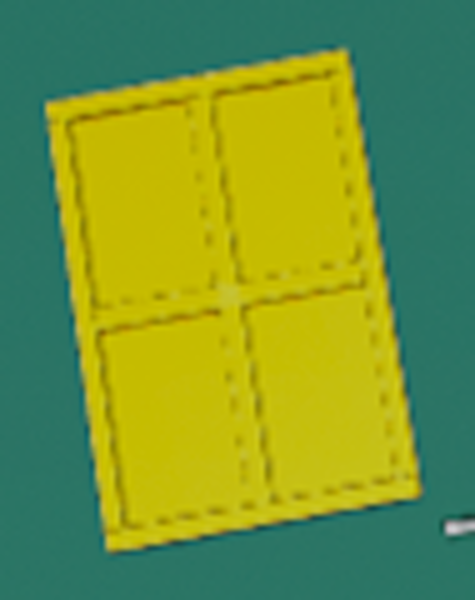

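```bash
cat > m.py <<'E'
from h import *
def mask(d,lo,hi,roi=None):
    h=cv2.cvtColor(d['image'],cv2.COLOR_RGB2HSV); m=cv2.inRange(h,lo,hi)
    if roi:
        z=np.zeros_like(m); x0,y0,x1,y1=roi; z[y0:y1,x0:x1]=m[y0:y1,x0:x1]; m=z
    return m
def rectz(d,m,z,off=0.5):
    c=max(cv2.findContours(m,cv2.RETR_EXTERNAL,cv2.CHAIN_APPROX_NONE)[0],key=cv2.contourArea)
    P=np.array([onz(d,u,v,z)[:2] for u,v in c[:,0]],np.float32)
    (x,y),(w,h),a=cv2.minAreaRect(P)
    if w<h: w,h,a=h,w,a+90
    return x,y,w,h,(a+90)%180-90
def blobs(d,m,z,amin=2):
    n,l,s,c=cv2.connectedComponentsWithStats(m)
    return [(int(s[i,4]),np.round(c[i],1),np.round(onz(d,*c[i],z)[:2],1)) for i in range(1,n) if s[i,4]>=amin]
def tray(d,roi=None): return rectz(d,mask(d,(25,180,100),(35,255,255),roi),14)
E
python3 - <<'E'
from m import *
from scipy.spatial.transform import Rotation
d=dict(np.load('pics/top0.npz')); s=dict(np.load('pics/scene0.npz'))
print('tray top',np.round(tray(d,(150,130,240,255)),1)); print('tray sc',np.round(tray(s,(270,160,365,245)),1))
print('console top',np.round(rectz(d,mask(d,(0,0,150),(180,60,255),(240,155,295,220)),45),1))
print('stripe')
for dd,r in((d,(310,130,390,240)),(s,(130,150,215,240))):
  m=mask(dd,(5,100,120),(14,255,255),r)
  for b in blobs(dd,m,38+14,6): print(b)
print('dots')
for b in blobs(d,mask(d,(0,120,90),(180,255,255),(245,160,290,195)),45,3): print(b)
print('brass')
for b in blobs(d,mask(d,(18,80,100),(28,255,255),(310,130,390,240)),24,2): print(b)
E
```

```text
tray top [520.6 217.2 280.7 189.    8.7]
tray sc [522.6 220.8 289.3 191.9   8.8]
console top [531.7  -5.4 129.9 100.1  12.9]
stripe
(46, array([335. , 159.5]), array([ 605.4, -206.9]))
(48, array([365.1, 159.5]), array([ 602.8, -296.3]))
(45, array([367., 205.]), array([ 465.8, -292.1]))
(25, array([163.8, 170.1]), array([ 463.9, -289.1]))
(32, array([151.4, 199.8]), array([ 599.1, -293.9]))
(31, array([180., 203.]), array([ 603.8, -203.7]))
dots
(504, array([267.2, 171. ]), array([577.8,  -3.4]))
(9, array([271., 177.]), array([559.1, -14.3]))
(10, array([261.2, 179.5]), array([552.4,  15.1]))
(8, array([280.9, 181.1]), array([545.7, -43.4]))
(9, array([255., 188.]), array([527.1,  34.3]))
brass
(15, array([318.1, 140.8]), array([ 673.6, -163.3]))
(14, array([347.3, 140.5]), array([ 671.8, -253.3]))
(13, array([376.4, 140.4]), array([ 669.4, -342.6]))
(17, array([320.4, 228.9]), array([ 402.1, -156.3]))
(19, array([350.8, 228.8]), array([ 399.7, -246.2]))
(18, array([381.3, 228.9]), array([ 397.2, -335.9]))
```

Request:
{"fn": "drive_tool", "kwargs": {"series": [[0.0,[-23,25,0],[0,0,0]],[0.0,[-46,50,0],[0,0,0]],[0.0,[-69,75,0],[0,0,0]],[0.0,[-92,100,0],[0,0,0]],[0.0,[-115,125,0],[0,0,0]]], "squeeze": 30}}

```text
time_s: 0.65
ee_pos: [233.6, 414.4, 213.7]
ee_rot: [-180.0, 0.0, 75.9]
force: [0.9, -0.5, 0.2]
gripper_width: 90.9
```

Request:
{"fn": "drive_tool", "kwargs": {"series": [[0.0,[-23,25,0],[0,0,0]],[0.0,[-46,50,0],[0,0,0]],[0.0,[-69,75,0],[0,0,0]],[0.0,[-92,100,0],[0,0,0]],[0.0,[-115,125,0],[0,0,0]]]}}

```text
time_s: 1.15
ee_pos: [326.8, 272.5, 213.9]
ee_rot: [-180.0, 0.0, 75.9]
force: [0.2, 0.6, -0.3]
gripper_width: 91.3
```

Request:
{"fn": "drive_tool", "kwargs": {"series": [[0.0,[-23,25,0],[0,0,0]],[0.0,[-46,50,0],[0,0,0]],[0.0,[-69,75,0],[0,0,0]],[0.0,[-92,100,0],[0,0,0]],[0.0,[-115,125,0],[0,0,0]]]}}

```text
time_s: 1.65
ee_pos: [420.1, 130.5, 213.8]
ee_rot: [-180.0, -0.0, 75.9]
force: [0.6, 0.1, -0.3]
gripper_width: 91.3
```

Request:
{"fn": "drive_tool", "kwargs": {"series": [[0.3,[-23,25,0],[0,0,0]],[0.3,[-46,50,0],[0,0,0]],[0.3,[-69,75,0],[0,0,0]],[0.3,[-92,100,0],[0,0,0]],[0.3,[-114,125,0],[0,0,0]]]}}

```text
time_s: 2.15
ee_pos: [513.6, -10.5, 213.7]
ee_rot: [-180.0, -0.0, 75.9]
force: [0.7, 1.4, 0.5]
gripper_width: 63.8
```

Request:
{"fn": "drive_tool", "kwargs": {"series": [[0.3,[0,0,0],[0,0,-0.14]],[0.3,[0,0,0],[0,0,-0.28]],[0.3,[0,0,0],[0,0,-0.42]],[0.3,[0,0,0],[0,0,-0.56]],[0.3,[0,0,0],[0,0,-0.7]]]}}

```text
time_s: 2.65
ee_pos: [513.0, -9.2, 213.6]
ee_rot: [-180.0, -0.0, 116.3]
force: [0.1, 0.4, 0.7]
gripper_width: 63.4
```

Request:
{"fn": "drive_tool", "kwargs": {"series": [[0.3,[0,0,0],[0,0,-0.06]],[0.3,[0,0,0],[0,0,-0.12]],[0.3,[0,0,0],[0,0,-0.12]],[0.3,[0,0,0],[0,0,-0.12]],[0.3,[0,0,0],[0,0,-0.12]]]}}

```text
time_s: 3.15
ee_pos: [513.1, -9.1, 213.8]
ee_rot: [-180.0, -0.0, 122.9]
force: [-0.2, 0.8, 0.4]
gripper_width: 63.7
```

```bash
cat > go.py <<'E'
import sys
from m import *
def st():
    s=env.state(); print('t',round(s['time_s'],2),'pos',np.round(s['ee_pos'],1),'rot',np.round(s['ee_rot'],2),'F',np.round(s['force'],1),'T',np.round(s['torque'],2),'w',round(s['gripper_width'],1),'j',np.round(s['qpos'],0)); return s
def go(x,y,z,yaw):
    from scipy.spatial.transform import Rotation as Ro
    s=st(); R=Ro.from_euler('xyz',s['ee_rot'],degrees=True)
    T=Ro.from_euler('xyz',[180,0,yaw],degrees=True)
    print('shift',np.round(R.inv().apply(np.array([x,y,z])-s['ee_pos']),1),'turn',np.round((R.inv()*T).as_rotvec(),3))
if __name__=='__main__': go(*map(float,sys.argv[1:5]))
E
python3 - <<'E'
from go import *
go(514.2,-9.4,150,122.9)
grab('wrist','w1.png')
E
```

```text
t 3.15 pos [513.1  -9.1 213.8] rot [-1.7999e+02 -1.0000e-02  1.2285e+02] F [-0.2  0.8  0.4] T [0.06 0.04 0.02] w 63.7 j [  -2.   13.   97.    0.   70. -125.]
shift [-0.8  0.8 63.8] turn [-0.    -0.    -0.001]
```

View pics/w1.png

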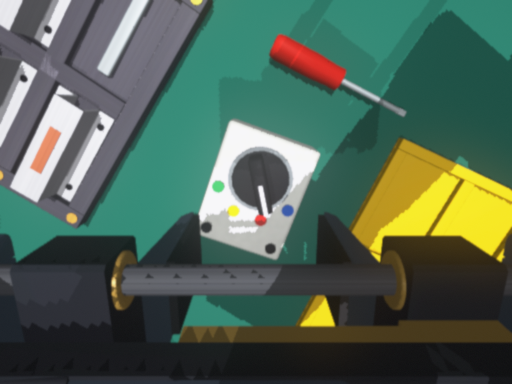

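```bash
python3 - <<'E'
from go import *
d=dict(np.load('pics/w1.npz'))
c=np.array([514.2,-9.4])
for a in (32.9,22,44):
  t=np.deg2rad(a); u=np.array([np.cos(t),np.sin(t)])
  print(a,[proj(d,[*(c+k*u),83]).round(1) for k in(28,0,-28)])
print(rectz(d,mask(d,(0,0,150),(180,60,255),(190,110,330,262)),45))
for b in blobs(d,mask(d,(0,120,90),(180,255,255),(190,110,330,262)),45,20): print(b)
a=cv2.imread('pics/w1.png'); cv2.imwrite('pics/z3.png',cv2.resize(a[110:262,190:330],None,fx=4,fy=4,interpolation=cv2.INTER_CUBIC))
E
```

```text
32.9 [array([257.8, 215.5]), array([257.8, 187. ]), array([257.8, 157.2])]
22 [array([252.3, 215. ]), array([257.8, 187. ]), array([263.6, 157.8])]
44 [array([263.5, 215. ]), array([257.8, 187. ]), array([251.9, 157.8])]
(529.5542602539062, -3.898517608642578, 128.9170379638672, 99.49964904785156, 12.980369567871094)
(5104, array([250.3, 137.9]), array([483.3, -38.5]))
(78, array([217.6, 186.1]), array([544.4, -40.4]))
(90, array([232.8, 210.6]), array([558.6, -12.7]))
(84, array([287.2, 210.3]), array([526.7,  36. ]))
(85, array([260.2, 219.5]), array([551.2,  17.4]))
(87, array([304.7, 250.4]), array([554.7,  78.6]))
(34, array([285.5, 250. ]), array([565.9,  60.4]))
```

View pics/z3.png

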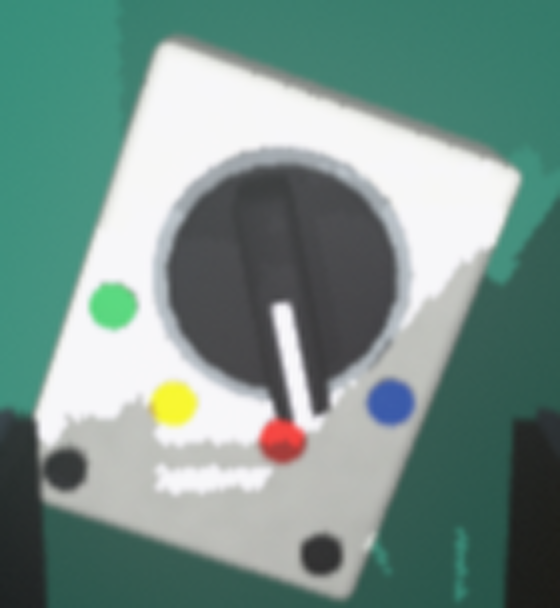

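```bash
python3 - <<'E'
from go import *
d=dict(np.load('pics/w1.npz'))
A=[(265+303)/2, 0]
def px(x,y): return 190+x/4-.375,110+y/4-.375
# bar far end centre, pointer near end centre
far=onz(d,*px(264,185),83); near=onz(d,*px(304,415),83); wi=onz(d,*px(281,303),83); wo=onz(d,*px(306,418),83)
print(far,near,(far+near)/2,np.linalg.norm(far-near))
for a,b in((far,near),(wi,wo)): print(np.degrees(np.arctan2(*(b-a)[[1,0]])))
E
```

```text
[490.72847858 -26.9803482   83.        ] [531.89790982  10.89857692  83.        ] [511.3131942   -8.04088564  83.        ] 55.94403485862518
42.616353577798904
44.912991579959424
```

Request:
{"fn": "drive_tool", "kwargs": {"series": [[0.3,[0,0,20],[0,0,-0.1]],[0.3,[0,0,50],[0,0,-0.175]],[0.3,[-0.5,0.5,80],[0,0,-0.175]],[0.3,[-0.5,0.5,110],[0,0,-0.175]],[0.3,[-0.5,0.5,135],[0,0,-0.175]]]}}

```text
time_s: 3.7
ee_pos: [513.4, -9.3, 77.5]
ee_rot: [-180.0, -0.0, 132.9]
force: [-0.2, 0.7, -0.3]
gripper_width: 63.9
```

```bash
python3 go.py 512.5 -8.5 57 133; python3 -c "
from go import *
grab('wrist','w2.png')"
```

```text
t 3.7 pos [513.4  -9.3  77.5] rot [-1.7997e+02 -4.0000e-02  1.3290e+02] F [-0.2  0.7 -0.3] T [0.06 0.07 0.02] w 63.9 j [  -2.   20.  109.    0.   51. -135.]
shift [ 1.2 -0.2 20.5] turn [-0.001 -0.001 -0.002]
```

View pics/w2.png

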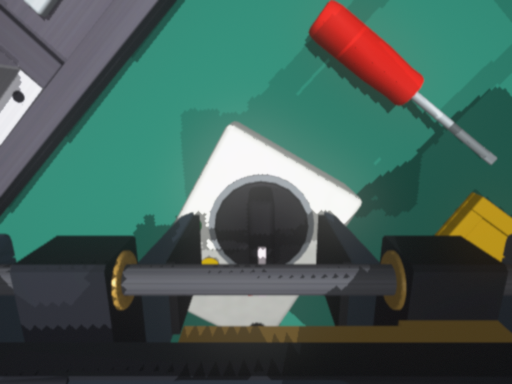

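The bar stands vertical at column ~261, between the fingers (199 and 320, so mid ~260). It is aligned, so I descend and grip.

Request:
{"fn": "drive_tool", "kwargs": {"series": [[0.3,[0.5,0,10],[0,0,0]],[0.3,[0.8,0,20],[0,0,0]],[0.9,[0.8,0,20],[0,0,0]],[0.9,[0.8,0,20],[0,0,0]],[0.9,[0.8,0,20],[0,0,0]]]}}

```text
time_s: 4.25
ee_pos: [514.0, -8.7, 59.8]
ee_rot: [179.9, 0.1, 132.9]
force: [0.4, 0.2, 0.7]
gripper_width: 42.7
```

Request:
{"fn": "drive_tool", "kwargs": {"series": [[0.9,[0,0,0],[0,0,0]],[0.9,[0,0,0],[0,0,0]],[0.9,[0,0,0],[0,0,0]],[0.9,[0,0,0],[0,0,0]],[0.9,[0,0,0],[0,0,0]]]}}

```text
time_s: 4.75
ee_pos: [512.7, -7.8, 59.1]
ee_rot: [180.0, -0.1, 132.9]
force: [-2.7, 4.5, 5.1]
gripper_width: 13.6
```

```bash
python3 go.py 512.5 -8.5 57 42.7
```

```text
t 4.75 pos [512.7  -7.8  59.1] rot [ 1.7998e+02 -1.2000e-01  1.3288e+02] F [-2.7  4.5  5.1] T [ 0.92  0.56 -0.05] w 13.6 j [  -2.   22.  110.    0.   48. -135.]
shift [-0.3 -0.6  2.1] turn [-1.000e-03 -2.000e-03  1.574e+00]
```

Request:
{"fn": "drive_tool", "kwargs": {"series": [[0.9,[0,0,0],[0,0,0.1]],[0.9,[0,0,0],[0,0,0.2]],[0.9,[0,0,0],[0,0,0.3]],[0.9,[0,0,0],[0,0,0.4]],[0.9,[0,0,0],[0,0,0.5]]]}}

```text
time_s: 5.25
ee_pos: [512.3, -7.1, 59.1]
ee_rot: [-179.9, -0.2, 104.0]
force: [-3.6, 7.5, 4.9]
gripper_width: 13.9
```

Request:
{"fn": "drive_tool", "kwargs": {"series": [[0.9,[0,0,0],[0,0,0.1]],[0.9,[0,0,0],[0,0,0.2]],[0.9,[0,0,0],[0,0,0.3]],[0.9,[0,0,0],[0,0,0.4]],[0.9,[0,0,0],[0,0,0.5]]]}}

```text
time_s: 5.75
ee_pos: [512.4, -6.3, 59.1]
ee_rot: [-179.8, -0.2, 75.3]
force: [-2.3, 10.0, 4.5]
gripper_width: 14.1
```

Request:
{"fn": "drive_tool", "kwargs": {"series": [[0.9,[0,0,0],[0,0,0.1]],[0.9,[0,0,0],[0,0,0.2]],[0.9,[0,0,0],[0,0,0.3]],[0.9,[0,0,0],[0,0,0.4]],[0.9,[0,0,0],[0,0,0.5]]]}}

```text
time_s: 6.25
ee_pos: [512.8, -5.6, 59.1]
ee_rot: [-179.7, -0.2, 46.6]
force: [-3.2, 12.7, 4.4]
gripper_width: 13.9
```

Request:
{"fn": "drive_tool", "kwargs": {"series": [[0.9,[0,0,0],[0,0,0.05]],[0.9,[0,0,0],[0,0,0.08]],[0.9,[0,0,0],[0,0,0.08]],[0.9,[0,0,0],[0,0,0.08]],[0.9,[0,0,0],[0,0,0.08]]]}}

```text
time_s: 6.75
ee_pos: [512.8, -5.6, 59.1]
ee_rot: [-179.7, -0.2, 42.4]
force: [-1.5, 15.0, 4.2]
gripper_width: 13.9
```

```bash
python3 go.py 512.5 -8.5 57 42.7; python3 -c "
from go import *
grab('wrist','w3.png')"
```

```text
t 6.75 pos [512.8  -5.6  59.1] rot [-1.7975e+02 -1.5000e-01  4.2400e+01] F [-1.5 15.   4.2] T [2.45 0.32 0.6 ] w 13.9 j [ -2.  22. 110.   0.  48. -45.]
shift [-2.2  1.9  2.1] turn [-0.004 -0.003 -0.005]
```

View pics/w3.png

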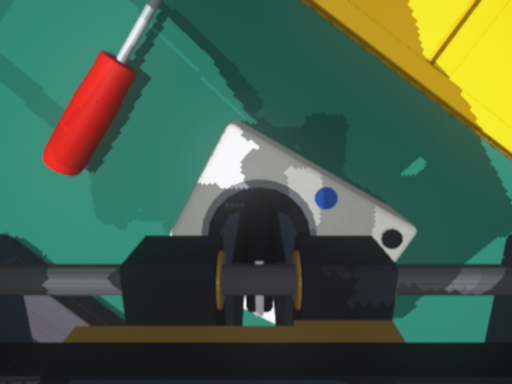

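Request:
{"fn": "drive_tool", "kwargs": {"series": [[0.9,[0,0,0],[0,0,0.03]],[0.9,[0,0,0],[0,0,0.03]],[0.5,[0,0,0],[0,0,0.03]],[0.5,[0,0,0],[0,0,0.03]],[0.5,[0,0,0],[0,0,0.03]]]}}

```text
time_s: 7.3
ee_pos: [513.6, -9.1, 58.9]
ee_rot: [180.0, 0.0, 40.7]
force: [0.0, -0.7, -0.5]
gripper_width: 35.6
```

Request:
{"fn": "drive_tool", "kwargs": {"series": [[0.5,[0,0,0],[0,0,0]],[0.5,[0,0,-20],[0,0,0]],[0.5,[0,0,-50],[0,0,0]],[0.5,[0,0,-80],[0,0,0]],[0.5,[0,0,-110],[0,0,0]]]}}

```text
time_s: 7.8
ee_pos: [513.2, -9.1, 169.9]
ee_rot: [180.0, 0.0, 40.7]
force: [0.1, 0.5, -0.2]
gripper_width: 45.8
```

```bash
python3 go.py 512.5 -8.5 57 42.7; python3 -c "
from go import *
grab('wrist','w4.png')"
```

```text
t 7.8 pos [513.2  -9.1 169.9] rot [1.800e+02 2.000e-02 4.065e+01] F [ 0.1  0.5 -0.2] T [-0.08  0.03  0.02] w 45.8 j [ -2.  15. 102.  -0.  64. -43.]
shift [-1.000e-01 -9.000e-01  1.129e+02] turn [ 0.     0.    -0.036]
```

View pics/w4.png

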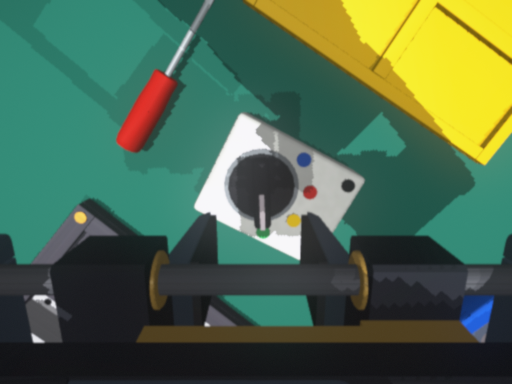

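The pointer tip (263,220) lies right at the green dot (263,232), so the selector is at green. Next I go to bracket A.

```bash
python3 go.py 604 -205.5 170 88.5
```

```text
t 7.85 pos [516.3  -9.2 175. ] rot [179.62  -0.39  40.66] F [1.8 0.2 3.5] T [-0.01 -0.11 -0.05] w 45.6 j [ -2.  14. 101.  -0.  64. -43.]
shift [-61.4 206.    6. ] turn [ 0.009 -0.004 -0.835]
```

Request:
{"fn": "drive_tool", "kwargs": {"series": [[0.5,[-8,25,0],[0,0,-0.1]],[0.5,[-18,60,0],[0,0,-0.22]],[0.5,[-30,100,0],[0,0,-0.35]],[0.5,[-41,140,0],[0,0,-0.48]],[0.5,[-50,175,0],[0,0,-0.61]]]}}

```text
time_s: 8.35
ee_pos: [590.0, -176.3, 168.6]
ee_rot: [180.0, 0.0, 75.9]
force: [-0.2, 0.6, -0.1]
gripper_width: 45.5
```

```bash
python3 go.py 604 -205.5 170 88.5
```

```text
t 8.35 pos [ 590.  -176.3  168.6] rot [1.7998e+02 2.0000e-02 7.5880e+01] F [-0.2  0.6 -0.1] T [ 0.05 -0.08  0.04] w 45.5 j [-18.  24.  88.  -0.  68. -94.]
shift [-24.9  20.7  -1.3] turn [ 0.    0.   -0.22]
```

Request:
{"fn": "drive_tool", "kwargs": {"series": [[0.35,[-12,10,0],[0,0,-0.1]],[0.35,[-25,20.5,0],[0,0,-0.22]],[0.35,[-25,20.5,20],[0,0,-0.22]],[0.35,[-25,20.5,40],[0,0,-0.22]],[0.35,[-25,20.5,40],[0,0,-0.22]]]}}

```text
time_s: 8.85
ee_pos: [601.0, -203.2, 125.7]
ee_rot: [-179.6, -0.1, 88.2]
force: [-0.6, -1.5, -0.3]
gripper_width: 59.5
```

```bash
python3 go.py 604 -205.5 28 88.5;python3 -c "
from go import *
d=grab('wrist','w5.png')
m=mask(d,(5,100,100),(16,255,255))
for b in blobs(d,m,52,60): print(b)"
```

```text
t 8.85 pos [ 601.  -203.2  125.7] rot [-1.7964e+02 -1.1000e-01  8.8190e+01] F [-0.6 -1.5 -0.3] T [ 0.07  0.03 -0.03] w 59.5 j [ -20.   27.   88.   -0.   65. -108.]
shift [-2.4  3.6 97.6] turn [-0.006 -0.002 -0.005]
(849, array([123.3,  25.2]), array([ 472.9, -290.4]))
(856, array([140.1, 207.2]), array([ 600.6, -294.7]))
(852, array([257.4, 207. ]), array([ 603.2, -204.5]))
```

View pics/w5.png

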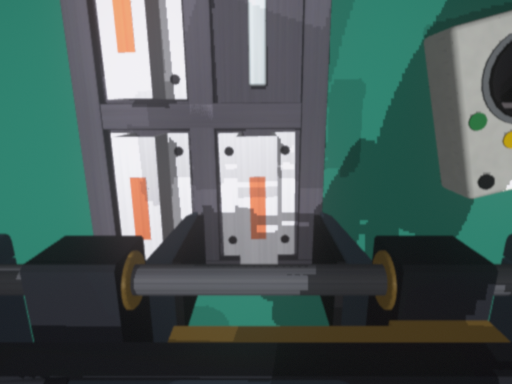

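Bracket A's stripe is at (257,207), centred between the fingers. It measures (603,-204.5), which agrees. Descending to grip.

Request:
{"fn": "drive_tool", "kwargs": {"series": [[0.35,[-1.5,2,25],[0,0,0]],[0.35,[-1.5,2,50],[0,0,0]],[0.35,[-1.5,2,75],[0,0,0]],[0.35,[-1.5,2,85],[0,0,0]],[0.35,[-1.5,2,85],[0,0,0]]]}}

```text
time_s: 9.4
ee_pos: [604.8, -204.7, 43.4]
ee_rot: [-179.9, -0.0, 88.2]
force: [-0.5, 0.7, 0.6]
gripper_width: 59.6
```

```bash
python3 go.py 603.5 -205 28 88.5
```

```text
t 9.4 pos [ 604.8 -204.7   43.4] rot [-1.7991e+02 -3.0000e-02  8.8240e+01] F [-0.5  0.7  0.6] T [-0.05  0.02 -0.02] w 59.6 j [ -20.   32.   93.    0.   55. -108.]
shift [-0.3 -1.2 15.4] turn [-0.002 -0.001 -0.005]
```

Request:
{"fn": "drive_tool", "kwargs": {"series": [[0.35,[0,-1,8],[0,0,0]],[0.35,[0,-1,15],[0,0,0]],[0.35,[0,-1,15],[0,0,0]],[0.8,[0,-1,15],[0,0,0]],[0.8,[0,-1,15],[0,0,0]]], "squeeze": 25}}

```text
time_s: 9.9
ee_pos: [604.5, -204.9, 29.4]
ee_rot: [179.9, 0.0, 88.2]
force: [0.2, -0.1, -0.2]
gripper_width: 46.3
```

Request:
{"fn": "drive_tool", "kwargs": {"series": [[0.8,[0,0,0],[0,0,0]],[0.8,[0,0,0],[0,0,0]],[0.8,[0,0,0],[0,0,0]],[0.8,[0,0,0],[0,0,0]],[0.8,[0,0,-5],[0,0,0]]]}}

```text
time_s: 10.4
ee_pos: [603.4, -204.6, 33.3]
ee_rot: [-179.9, -0.0, 88.2]
force: [-0.2, -0.6, -1.6]
gripper_width: 29.9
```

Request:
{"fn": "drive_tool", "kwargs": {"series": [[0.8,[0,0,-10],[0,0,0]],[0.8,[0,0,-25],[0,0,0]],[0.8,[0,0,-50],[0,0,0]],[0.8,[0,0,-80],[0,0,0]],[0.8,[0,0,-110],[0,0,0]]]}}

```text
time_s: 10.9
ee_pos: [603.9, -204.8, 145.4]
ee_rot: [-180.0, -0.0, 88.2]
force: [0.4, -0.3, -1.7]
gripper_width: 29.8
```

Request:
{"fn": "drive_tool", "kwargs": {"series": [[0.8,[0,0,-20],[0,0,0]],[0.8,[0,0,-30],[0,0,0]],[0.8,[0,0,-30],[0,0,0]],[0.8,[0,0,-30],[0,0,0]],[0.8,[0,0,-30],[0,0,0]]]}}

```text
time_s: 11.4
ee_pos: [603.3, -204.6, 172.3]
ee_rot: [-179.8, -0.1, 88.2]
force: [0.5, 1.2, -0.9]
gripper_width: 30.3
```

```bash
python3 -c "
from go import *
st(); d=grab('wrist','w6.png'); t=grab('top','t6.png'); print(tray(t,(150,120,250,260)));s=grab('scene','s6.png');print(tray(s,(270,160,365,245)))"
```

```text
t 11.4 pos [ 603.3 -204.6  172.3] rot [-1.7983e+02 -6.0000e-02  8.8230e+01] F [ 0.5  1.2 -0.9] T [ 0.03  0.   -0.01] w 30.3 j [ -20.   26.   85.    0.   70. -108.]
(520.6463623046875, 217.20550537109375, 280.6650085449219, 189.00274658203125, 8.756573677062988)
(523.011962890625, 220.70950317382812, 290.0320129394531, 192.13876342773438, 8.749780654907227)
```

View pics/w6.png

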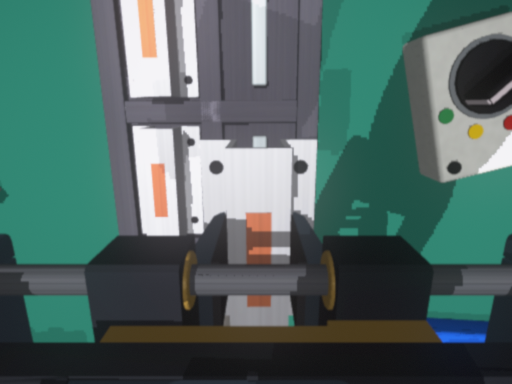

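View pics/t6.png

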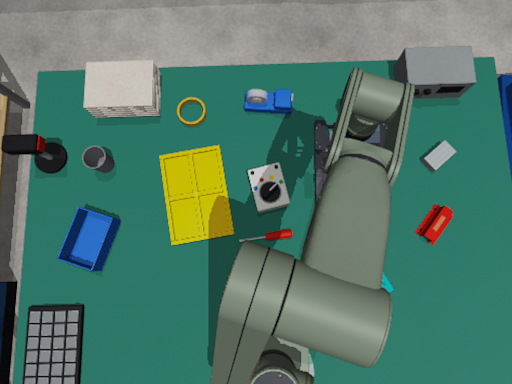

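Request:
{"fn": "drive_tool", "kwargs": {"series": [[0.8,[20,-1,0],[0,0,0]],[0.8,[50,-4,0],[0,0,0]],[0.8,[85,-7,0],[0,0,0]],[0.8,[125,-10,0],[0,0,0]],[0.8,[165,-13,0],[0,0,0]]]}}

```text
time_s: 12.05
ee_pos: [595.6, -37.2, 173.7]
ee_rot: [-180.0, -0.0, 88.2]
force: [0.5, -0.5, -1.3]
gripper_width: 29.9
```

Request:
{"fn": "drive_tool", "kwargs": {"series": [[0.8,[40,-3,0],[0,0,0]],[0.8,[80,-6,0],[0,0,0]],[0.8,[120,-9,0],[0,0,0]],[0.8,[160,-12,0],[0,0,0]],[0.8,[200,-15,0],[0,0,0]]]}}

```text
time_s: 12.55
ee_pos: [586.4, 163.4, 173.8]
ee_rot: [-180.0, -0.0, 88.3]
force: [-0.0, 0.1, -0.5]
gripper_width: 29.9
```

Request:
{"fn": "drive_tool", "kwargs": {"series": [[0.8,[35,-3,0],[0,0,-0.04]],[0.8,[65,-6,0],[0,0,-0.08]],[0.8,[90,-8,0],[0,0,-0.12]],[0.8,[105,-9,0],[0,0,-0.16]],[0.8,[110,-9,0],[0,0,-0.184]]]}}

```text
time_s: 13.05
ee_pos: [581.0, 272.8, 173.6]
ee_rot: [-180.0, -0.0, 99.0]
force: [0.4, -1.2, -1.7]
gripper_width: 30.1
```

Request:
{"fn": "drive_tool", "kwargs": {"series": [[0.8,[0,0,0],[0,0,0]],[0.8,[0,0,0],[0,0,0]],[0.8,[0,0,0],[0,0,0]],[0.8,[0,0,0],[0,0,0]],[0.8,[0,0,0],[0,0,0]]]}}

```text
time_s: 13.55
ee_pos: [582.0, 270.4, 174.1]
ee_rot: [180.0, -0.0, 98.7]
force: [-0.3, -1.1, -1.2]
gripper_width: 29.6
```

```bash
python3 -c "
from go import *
go(581,272,120,98.75); d=grab('wrist','w7.png'); st()"
```

```text
t 13.55 pos [582.  270.4 174.1] rot [179.99  -0.    98.72] F [-0.3 -1.1 -1.2] T [0.05 0.07 0.  ] w 29.6 j [ 24.  26.  84.   0.  70. -75.]
shift [ 1.7 -0.7 54.1] turn [ 0.    -0.    -0.001]
t 13.6 pos [581.9 270.5 174. ] rot [179.99  -0.    98.73] F [ 0.2  0.1 -1. ] T [ 0.01 -0.02  0.  ] w 29.5 j [ 24.  26.  84.   0.  70. -75.]
```

View pics/w7.png

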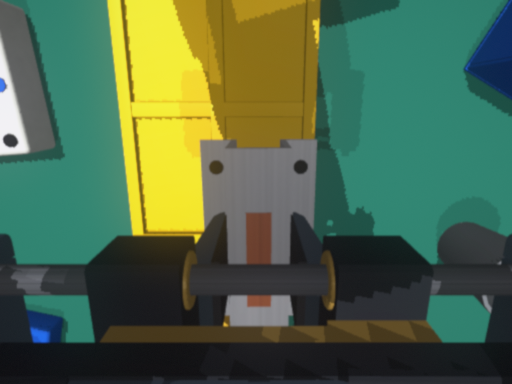

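```bash
python3 - <<'E'
from go import *
a=cv2.imread('pics/w7.png'); cv2.imwrite('pics/z4.png',cv2.resize(a[0:250,90:340],None,fx=3,fy=2.4,interpolation=cv2.INTER_CUBIC))
d=dict(np.load('pics/w7.npz')); m=mask(d,(20,150,60),(35,255,255))
E=[];F=[]
for v in range(5,180,5):
    u=np.flatnonzero(m[v,100:345])+100
    E.append(onz(d,u[0]-.5,v,14)[:2])
    if v<130: F.append(onz(d,u[-1]+.5,v,14)[:2])
c,s=np.cos(np.deg2rad(8.75)),np.sin(np.deg2rad(8.75))
n=np.array([-s,c])
for X in(E,F):
    X=np.array(X); vx,vy,_,_=cv2.fitLine(X.astype(np.float32),cv2.DIST_HUBER,0,.01,.01).ravel(); print('n',np.round(np.median(X@n),1),np.std(X@n).round(1),'yaw',np.degrees(np.arctan2(vy,vx)))
print('top centre n',np.array([520.6,217.2])@n, 'x',np.array([520.6,217.2])@[c,s])
print('bar',[ (np.array(onz(d,u,v,14)[:2])@[c,s]).round(1) for u,v in((170,102),(170,117))])
E
```

```text
n 43.5 0.3 yaw 8.896337
n 232.7 0.3 yaw 8.778565
top centre n 135.47668522312696 x 547.5822018299662
bar [np.float64(540.7), np.float64(554.7)]
```

View pics/z4.png

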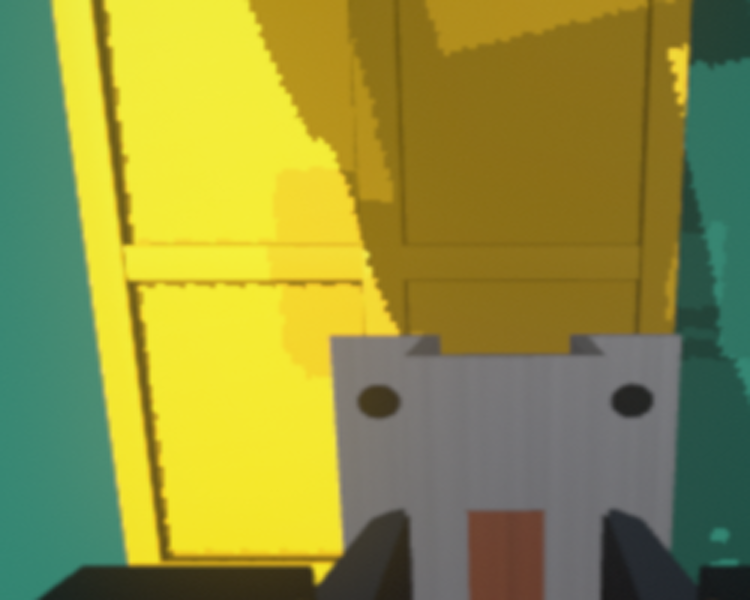

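```bash
python3 - <<'E'
from go import *
d=dict(np.load('pics/w7.npz'))
print(onz(d,258.5,(212+306)/2,198.3), [onz(d,259,v,198.3).round(1) for v in(212,306,148)])
go(580.7,274.2,18,98.75)
E
```

```text
[579.9115381  269.77739676 198.3       ] [array([556.3, 266.4, 198.3]), array([605.4, 274. , 198.3]), array([527. , 261.8, 198.3])]
t 13.6 pos [581.9 270.5 174. ] rot [179.99  -0.    98.73] F [ 0.2  0.1 -1. ] T [ 0.01 -0.02  0.  ] w 29.5 j [ 24.  26.  84.   0.  70. -75.]
shift [  3.8  -0.7 156. ] turn [ 0. -0. -0.]
```

Request:
{"fn": "drive_tool", "kwargs": {"series": [[0.8,[1,0,25],[0,0,0]],[0.8,[3,0,55],[0,0,0]],[0.8,[3.5,0,85],[0,0,0]],[0.8,[3.5,0,110],[0,0,0]],[0.8,[3.5,0,125],[0,0,0]]]}}

```text
time_s: 14.1
ee_pos: [580.1, 273.9, 46.7]
ee_rot: [-179.8, 0.0, 98.8]
force: [-0.7, -0.0, -0.6]
gripper_width: 29.7
```

Request:
{"fn": "drive_tool", "kwargs": {"series": [[0.8,[0,0,10],[0,0,0]],[0.8,[0,0,18],[0,0,0]],[0.8,[0,0,24],[0,0,0]],[0.8,[0,0,27],[0,0,0]],[0.8,[0,0,27],[0,0,0]]]}}

```text
time_s: 14.6
ee_pos: [581.3, 274.6, 22.0]
ee_rot: [180.0, -0.0, 98.8]
force: [-0.3, 0.2, -2.2]
gripper_width: 29.8
```

Request:
{"fn": "drive_tool", "kwargs": {"series": [[0.8,[0,0,1],[0,0,0]],[0.8,[0,0,2],[0,0,0]],[0.8,[0,0,2],[0,0,0]],[0.8,[0,0,2],[0,0,0]],[0.8,[0,0,2],[0,0,0]]]}}

```text
time_s: 15.1
ee_pos: [581.3, 274.6, 20.1]
ee_rot: [180.0, -0.0, 98.8]
force: [0.3, -0.1, -1.8]
gripper_width: 29.8
```

```bash
python3 go.py 580.7 274.2 18 98.75
```

```text
t 15.1 pos [581.3 274.6  20.1] rot [ 1.7999e+02 -1.0000e-02  9.8780e+01] F [ 0.3 -0.1 -1.8] T [0.02 0.03 0.01] w 29.8 j [ 24.  34.  94.   0.  52. -75.]
shift [-0.3 -0.6  2.1] turn [ 0. -0.  0.]
```

Request:
{"fn": "drive_tool", "kwargs": {"series": [[0.8,[0,0,1],[0,0,0]],[0.8,[0,0,1.5],[0,0,0]],[0.8,[0,0,1.5],[0,0,0]],[0.8,[0,0,1.5],[0,0,0]],[0.8,[0,0,1.5],[0,0,0]]]}}

```text
time_s: 15.6
ee_pos: [581.4, 274.6, 19.2]
ee_rot: [180.0, -0.0, 98.8]
force: [-2.3, -0.4, 4.7]
gripper_width: 30.0
```

Request:
{"fn": "drive_tool", "kwargs": {"series": [[0.5,[0,0,0],[0,0,0]],[0.5,[0,0,0],[0,0,0]],[0.5,[0,0,0],[0,0,0]],[0.5,[0,0,0],[0,0,0]],[0.5,[0,0,-5],[0,0,0]]]}}

```text
time_s: 16.1
ee_pos: [580.6, 274.3, 22.8]
ee_rot: [-179.9, 0.0, 98.8]
force: [0.3, 0.1, 0.1]
gripper_width: 45.6
```

Request:
{"fn": "drive_tool", "kwargs": {"series": [[0.5,[0,0,-20],[0,0,0]],[0.5,[0,0,-40],[0,0,0]],[0.5,[0,0,-70],[0,0,0]],[0.5,[0,0,-100],[0,0,0]],[0.5,[0,0,-120],[0,0,0]]]}}

```text
time_s: 16.6
ee_pos: [582.0, 274.9, 146.2]
ee_rot: [179.8, -0.1, 98.8]
force: [0.7, -0.6, -0.7]
gripper_width: 45.4
```

```bash
python3 -c "
from go import *
d=grab('wrist','w8.png'); go(601.5,-295,145,88.5)"
```

```text
t 16.65 pos [583.5 275.6 149.4] rot [ 1.7951e+02 -1.4000e-01  9.8780e+01] F [0.4 0.3 2.8] T [ 0.02 -0.05 -0.04] w 45.8 j [ 24.  27.  86.   0.  67. -75.]
shift [-566.7  -69.3    2.4] turn [ 0.008 -0.003  0.179]
```

View pics/w8.png

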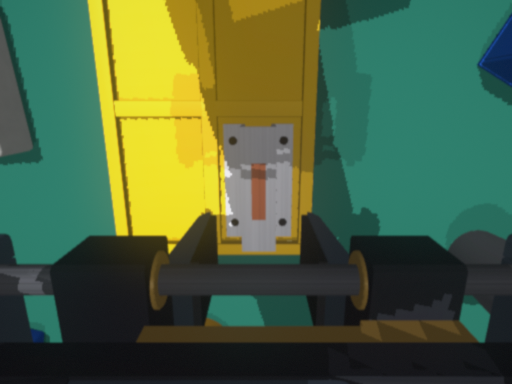

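Bracket A sits flat inside its pocket (pocket outline 217–303 × 117–245, bracket 222–296 × 124–250). Next bracket B.

Request:
{"fn": "drive_tool", "kwargs": {"series": [[0.5,[-20,-2,0],[0,0,0]],[0.5,[-50,-6,0],[0,0,0]],[0.5,[-90,-11,0],[0,0,0]],[0.5,[-130,-16,0],[0,0,0]],[0.5,[-170,-21,0],[0,0,0]]]}}

```text
time_s: 17.15
ee_pos: [585.0, 100.6, 141.7]
ee_rot: [-179.8, 0.0, 98.8]
force: [0.1, 0.0, -0.8]
gripper_width: 45.6
```

Request:
{"fn": "drive_tool", "kwargs": {"series": [[0.5,[-40,-5,0],[0,0,0]],[0.5,[-80,-10,0],[0,0,0]],[0.5,[-120,-14,0],[0,0,0]],[0.5,[-160,-19,0],[0,0,0]],[0.5,[-200,-24,0],[0,0,0]]]}}

```text
time_s: 17.65
ee_pos: [591.4, -100.5, 141.8]
ee_rot: [-179.8, -0.0, 98.7]
force: [1.4, -0.3, 0.0]
gripper_width: 45.9
```

Request:
{"fn": "drive_tool", "kwargs": {"series": [[0.35,[-40,-5,0],[0,0,0.04]],[0.35,[-80,-10,0],[0,0,0.08]],[0.35,[-120,-14,0],[0,0,0.12]],[0.35,[-160,-19,0],[0,0,0.16]],[0.35,[-195,-23,0],[0,0,0.18]]]}}

```text
time_s: 18.15
ee_pos: [598.2, -296.8, 141.5]
ee_rot: [-179.8, -0.1, 88.3]
force: [0.3, -0.2, 0.2]
gripper_width: 59.8
```

Request:
{"fn": "drive_tool", "kwargs": {"series": [[0.35,[0,0,0],[0,0,0]],[0.35,[0,0,0],[0,0,0]],[0.35,[0,0,0],[0,0,0]],[0.35,[0,0,0],[0,0,0]],[0.35,[0,0,0],[0,0,0]]]}}

```text
time_s: 18.65
ee_pos: [600.3, -293.1, 143.5]
ee_rot: [-180.0, -0.0, 88.6]
force: [-0.6, 0.3, -0.3]
gripper_width: 59.2
```

```bash
python3 -c "
from go import *
d=grab('wrist','w9.png'); go(601.5,-295,28,88.5)
for b in blobs(d,mask(d,(5,100,100),(16,255,255)),52,60): print(b)"
```

```text
t 18.7 pos [ 600.3 -293.2  143.5] rot [ 1.800e+02 -1.000e-02  8.854e+01] F [-0.8  0.6  0.4] T [ 0.02 -0.04 -0.03] w 59.5 j [ -27.   29.   82.    0.   68. -116.]
shift [ -1.7   1.2 115.5] turn [ 0.    -0.     0.001]
(778, array([259. ,  25.4]), array([ 472. , -290.2]))
(754, array([257.3, 198. ]), array([ 600.7, -294.6]))
```

View pics/w9.png

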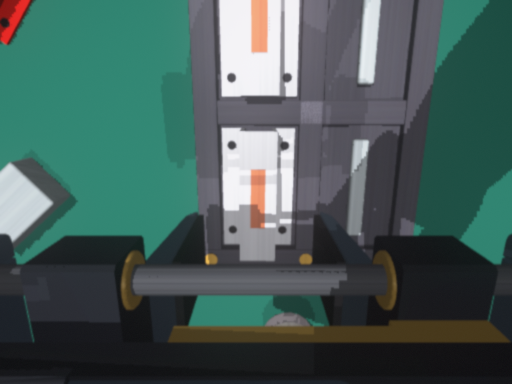

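```bash
python3 - <<'E'
from go import *
d=dict(np.load('pics/top0.npz')); s=dict(np.load('pics/scene0.npz'))
print(onz(d,359,94,150),onz(d,350,118,0),onz(s,149,264,0),onz(s,137,226,150),onz(d,350,100,100))
E
```

```text
[ 768.31447231 -268.06805052  150.        ] [ 753.20488287 -271.75468661    0.        ] [ 792.65985461 -256.58638817    0.        ] [ 777.37186003 -263.61155262  150.        ] [ 772.10311833 -253.00298105  100.        ]
```

The stripe of B at (257,198) is centred between the fingers. The bottle axis is ~130 mm ahead of it, so there is clearance. Descending.

Request:
{"fn": "drive_tool", "kwargs": {"series": [[0.35,[-1,0.5,20],[0,0,0]],[0.35,[-1.7,0.8,50],[0,0,0]],[0.35,[-1.7,0.8,80],[0,0,0]],[0.35,[-1.7,0.8,100],[0,0,0]],[0.35,[-1.7,0.8,105],[0,0,0]]]}}

```text
time_s: 19.2
ee_pos: [599.5, -294.5, 35.8]
ee_rot: [-179.7, -0.1, 88.5]
force: [-0.1, -0.1, 0.7]
gripper_width: 59.3
```

Request:
{"fn": "drive_tool", "kwargs": {"series": [[0.35,[0,0,5],[0,0,0]],[0.35,[0,0,9],[0,0,0]],[0.35,[0,0,9.5],[0,0,0]],[0.8,[0,0,9.5],[0,0,0]],[0.8,[0,0,9.5],[0,0,0]]]}}

```text
time_s: 19.7
ee_pos: [601.4, -296.1, 29.7]
ee_rot: [179.9, 0.0, 88.5]
force: [-0.0, 0.1, 0.6]
gripper_width: 46.0
```

Request:
{"fn": "drive_tool", "kwargs": {"series": [[0.8,[0,0,0],[0,0,0]],[0.8,[0,0,0],[0,0,0]],[0.8,[0,0,0],[0,0,0]],[0.8,[0,0,0],[0,0,0]],[0.8,[0,0,-5],[0,0,0]]]}}

```text
time_s: 20.2
ee_pos: [600.4, -295.7, 33.2]
ee_rot: [-179.9, -0.0, 88.5]
force: [-0.3, -0.7, -1.1]
gripper_width: 30.3
```

Request:
{"fn": "drive_tool", "kwargs": {"series": [[0.8,[0,0,-10],[0,0,0]],[0.8,[0,0,-25],[0,0,0]],[0.8,[0,0,-50],[0,0,0]],[0.8,[0,0,-80],[0,0,0]],[0.8,[0,0,-110],[0,0,0]]]}}

```text
time_s: 20.7
ee_pos: [601.0, -296.1, 146.1]
ee_rot: [180.0, 0.0, 88.5]
force: [-0.0, 0.2, -1.5]
gripper_width: 29.7
```

Request:
{"fn": "drive_tool", "kwargs": {"series": [[0.8,[0,0,-20],[0,0,0]],[0.8,[0,0,-30],[0,0,0]],[0.8,[0,0,-30],[0,0,0]],[0.8,[0,0,-30],[0,0,0]],[0.8,[0,0,-30],[0,0,0]]]}}

```text
time_s: 21.2
ee_pos: [600.2, -295.6, 172.3]
ee_rot: [-179.8, -0.1, 88.5]
force: [-1.1, 0.7, -1.6]
gripper_width: 30.1
```

```bash
python3 -c "
from go import *
s=grab('scene','s10.png');print(tray(s,(260,150,375,255)));t=grab('top','t10.png'); print(tray(t,(150,120,250,260)));d=grab('wrist','w10.png'); go(594,186,172,98.75)"
```

```text
(523.103515625, 220.11480712890625, 290.0320129394531, 193.34217834472656, 8.749780654907227)
(520.292724609375, 216.7554168701172, 281.5010681152344, 189.11448669433594, 8.768218040466309)
t 21.35 pos [ 600.6 -295.7  172.7] rot [-1.7989e+02 -6.0000e-02  8.8470e+01] F [-0.2  0.2 -0.6] T [ 0.01  0.03 -0.  ] w 29.7 j [ -27.   28.   80.    0.   72. -116.]
shift [481.4 -19.4   1.2] turn [-0.002 -0.001 -0.179]
```

View pics/w10.png

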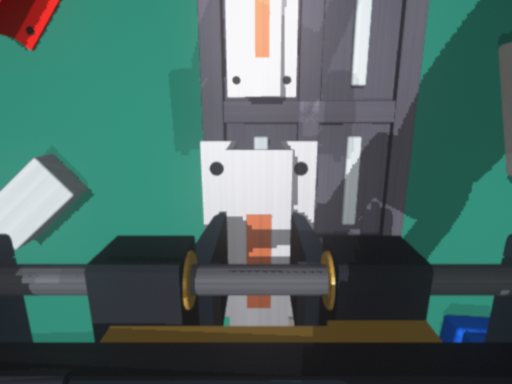

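View pics/t10.png

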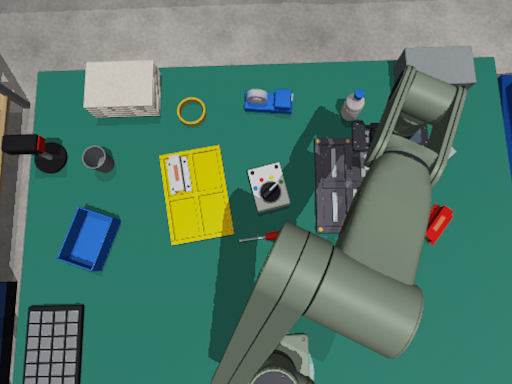

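B is held and the tray is unmoved. Carrying B to the (+68,−45) pocket.

Request:
{"fn": "drive_tool", "kwargs": {"series": [[0.8,[20,-1,0],[0,0,0]],[0.8,[50,-2,0],[0,0,0]],[0.8,[85,-4,0],[0,0,0]],[0.8,[125,-6,0],[0,0,0]],[0.8,[165,-8,0],[0,0,0]]]}}

```text
time_s: 21.85
ee_pos: [596.8, -128.4, 173.6]
ee_rot: [-180.0, -0.0, 88.4]
force: [1.0, 1.1, -2.1]
gripper_width: 29.8
```

Request:
{"fn": "drive_tool", "kwargs": {"series": [[0.8,[40,-1,0],[0,0,0]],[0.8,[80,-3,0],[0,0,0]],[0.8,[120,-4,0],[0,0,0]],[0.8,[160,-6,0],[0,0,0]],[0.8,[200,-7,0],[0,0,0]]]}}

```text
time_s: 22.35
ee_pos: [594.8, 71.8, 173.8]
ee_rot: [-180.0, -0.0, 88.5]
force: [0.7, 0.2, -0.9]
gripper_width: 29.8
```

Request:
{"fn": "drive_tool", "kwargs": {"series": [[0.8,[35,-1,0],[0,0,-0.04]],[0.8,[65,-2,0],[0,0,-0.08]],[0.8,[90,-3,0],[0,0,-0.12]],[0.8,[108,-4,0],[0,0,-0.16]],[0.8,[116,-4,0],[0,0,-0.18]]]}}

```text
time_s: 22.85
ee_pos: [594.2, 187.3, 173.7]
ee_rot: [-180.0, -0.0, 99.0]
force: [0.9, -0.3, -1.3]
gripper_width: 30.0
```

Request:
{"fn": "drive_tool", "kwargs": {"series": [[0.8,[0,0,0],[0,0,0]],[0.8,[0,0,0],[0,0,0]],[0.8,[0,0,0],[0,0,0]],[0.8,[0,0,0],[0,0,0]],[0.8,[0,0,0],[0,0,0]]]}}

```text
time_s: 23.35
ee_pos: [595.0, 184.6, 174.0]
ee_rot: [180.0, 0.0, 98.7]
force: [-0.5, -0.5, -2.1]
gripper_width: 29.5
```

```bash
python3 -c "
from go import *
d=grab('wrist','w11.png');go(594.3,185.2,18,98.75)
print([onz(d,259,v,198.3).round(1) for v in(212,306,148)])"
```

```text
t 23.4 pos [595.  184.8 174. ] rot [180.    -0.    98.73] F [-0.6 -0.6 -1. ] T [ 0.04  0.02 -0.04] w 29.8 j [ 16.  24.  87.  -0.  69. -83.]
shift [  0.5  -0.6 156. ] turn [ 0. -0. -0.]
[array([569.4, 180.6, 198.3]), array([618.5, 188.2, 198.3]), array([540.1, 176.1, 198.3])]
```

View pics/w11.png

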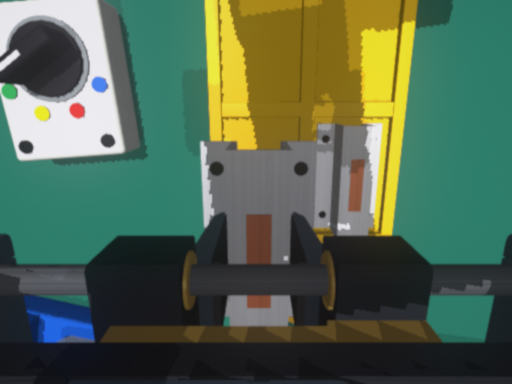

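Request:
{"fn": "drive_tool", "kwargs": {"series": [[0.8,[0.5,-0.5,25],[0,0,0]],[0.8,[0.5,-0.5,55],[0,0,0]],[0.8,[0.5,-0.5,85],[0,0,0]],[0.8,[0.5,-0.5,110],[0,0,0]],[0.8,[0.5,-0.5,125],[0,0,0]]]}}

```text
time_s: 23.9
ee_pos: [593.2, 185.2, 46.8]
ee_rot: [-179.8, 0.0, 98.8]
force: [-0.3, 0.4, -0.5]
gripper_width: 29.8
```

Request:
{"fn": "drive_tool", "kwargs": {"series": [[0.8,[0,0,10],[0,0,0]],[0.8,[0,0,18],[0,0,0]],[0.8,[0,0,24],[0,0,0]],[0.8,[0,0,27],[0,0,0]],[0.8,[0,0,27],[0,0,0]]]}}

```text
time_s: 24.4
ee_pos: [594.4, 185.8, 22.1]
ee_rot: [180.0, -0.0, 98.8]
force: [0.3, -0.1, -1.7]
gripper_width: 29.9
```

Request:
{"fn": "drive_tool", "kwargs": {"series": [[0.8,[0,0,1],[0,0,0]],[0.8,[0,0,2],[0,0,0]],[0.8,[0,0,3],[0,0,0]],[0.8,[0,0,3],[0,0,0]],[0.8,[0,0,3],[0,0,0]]]}}

```text
time_s: 24.9
ee_pos: [594.6, 185.9, 19.3]
ee_rot: [180.0, -0.0, 98.8]
force: [1.0, 0.6, 0.2]
gripper_width: 30.1
```

Request:
{"fn": "drive_tool", "kwargs": {"series": [[0.8,[0,0,0.7],[0,0,0]],[0.8,[0,0,0.7],[0,0,0]],[0.5,[0,0,0.7],[0,0,0]],[0.5,[0,0,0.7],[0,0,0]],[0.5,[0,0,0.7],[0,0,0]]]}}

```text
time_s: 25.4
ee_pos: [594.2, 185.8, 18.0]
ee_rot: [-180.0, -0.0, 98.8]
force: [-0.4, -0.2, 0.6]
gripper_width: 45.4
```

Request:
{"fn": "drive_tool", "kwargs": {"series": [[0.5,[0,0,0],[0,0,0]],[0.5,[0,0,0],[0,0,0]],[0.5,[0,0,-10],[0,0,0]],[0.5,[0,0,-30],[0,0,0]],[0.5,[0,0,-60],[0,0,0]]]}}

```text
time_s: 25.9
ee_pos: [593.2, 185.5, 78.0]
ee_rot: [-179.8, 0.0, 98.8]
force: [1.0, 0.1, -0.0]
gripper_width: 45.4
```

Request:
{"fn": "drive_tool", "kwargs": {"series": [[0.5,[0,0,-25],[0,0,0]],[0.5,[0,0,-50],[0,0,0]],[0.5,[0,0,-60],[0,0,0]],[0.5,[0,0,-60],[0,0,0]],[0.5,[0,0,-60],[0,0,0]]]}}

```text
time_s: 26.4
ee_pos: [593.7, 185.6, 137.5]
ee_rot: [-179.9, 0.0, 98.8]
force: [-0.6, -0.5, -0.1]
gripper_width: 45.3
```

```bash
python3 -c "
from go import *
d=grab('wrist','w12.png'); go(466,-291,140,88.5)"
```

```text
t 26.45 pos [593.4 185.5 136.9] rot [-1.7985e+02  2.0000e-02  9.8780e+01] F [ 0.7 -0.4 -0.7] T [ 0.01 -0.    0.04] w 45.9 j [ 16.  26.  90.   0.  65. -82.]
shift [-451.5 -198.7   -2.5] turn [-0.003  0.001  0.179]
```

View pics/w12.png

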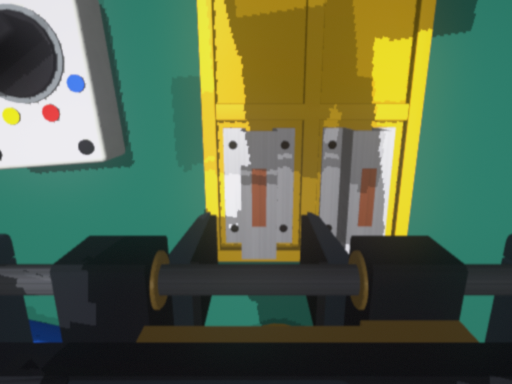

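B is in its pocket, seated like A. On to C.

Request:
{"fn": "drive_tool", "kwargs": {"series": [[0.5,[-20,-9,0],[0,0,0]],[0.5,[-50,-22,0],[0,0,0]],[0.5,[-85,-37,0],[0,0,0]],[0.5,[-120,-53,0],[0,0,0]],[0.5,[-155,-68,0],[0,0,0]]]}}

```text
time_s: 26.95
ee_pos: [549.2, 21.0, 136.6]
ee_rot: [-179.8, -0.0, 98.8]
force: [0.2, -0.1, -0.1]
gripper_width: 45.7
```

Request:
{"fn": "drive_tool", "kwargs": {"series": [[0.5,[-35,-15,0],[0,0,0]],[0.5,[-70,-31,0],[0,0,0]],[0.5,[-105,-46,0],[0,0,0]],[0.5,[-140,-62,0],[0,0,0]],[0.5,[-175,-77,0],[0,0,0]]]}}

```text
time_s: 27.45
ee_pos: [499.9, -163.6, 136.8]
ee_rot: [-179.9, -0.1, 98.8]
force: [0.7, 0.3, 0.4]
gripper_width: 45.2
```

Request:
{"fn": "drive_tool", "kwargs": {"series": [[0.35,[-35,-15,0],[0,0,0.04]],[0.35,[-70,-31,0],[0,0,0.08]],[0.35,[-100,-44,0],[0,0,0.12]],[0.35,[-115,-51,0],[0,0,0.16]],[0.35,[-121,-54,0],[0,0,0.18]]]}}

```text
time_s: 27.95
ee_pos: [465.6, -291.1, 137.1]
ee_rot: [-179.9, -0.1, 88.3]
force: [0.0, 0.8, 0.3]
gripper_width: 59.3
```

Request:
{"fn": "drive_tool", "kwargs": {"series": [[0.35,[0,0,0],[0,0,0]],[0.35,[0,0,0],[0,0,0]],[0.35,[0,0,0],[0,0,0]],[0.35,[0,0,0],[0,0,0]],[0.35,[0,0,0],[0,0,0]]]}}

```text
time_s: 28.45
ee_pos: [466.8, -289.6, 138.3]
ee_rot: [180.0, -0.0, 88.5]
force: [-1.2, -0.3, 0.1]
gripper_width: 59.5
```

```bash
python3 -c "
from go import *
d=grab('wrist','w13.png'); go(465.5,-291,28,88.5)
for b in blobs(d,mask(d,(5,100,100),(16,255,255)),52,60): print(b)"
```

```text
t 28.5 pos [ 466.7 -289.8  138.3] rot [179.99  -0.    88.52] F [-0.3 -0.3 -0.5] T [-0.01  0.01 -0.03] w 59.4 j [ -33.   19.  100.    0.   61. -122.]
shift [ -1.3  -1.2 110.3] turn [ 0. -0.  0.]
(410, array([  6.1, 117.8]), array([ 398.3, -479. ]))
(776, array([258.9, 195.8]), array([ 464. , -289.8]))
```

View pics/w13.png

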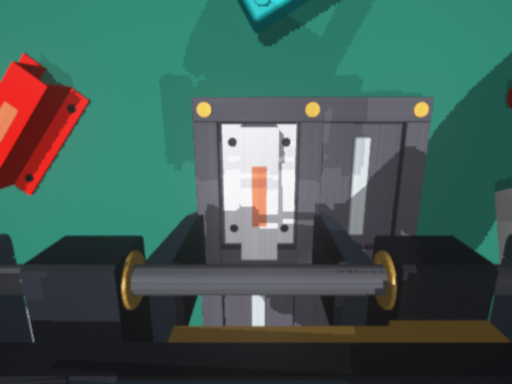

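C's stripe at (259,196) is centred between the fingers. Descending.

Request:
{"fn": "drive_tool", "kwargs": {"series": [[0.35,[-0.5,-1,20],[0,0,0]],[0.35,[-0.5,-2,50],[0,0,0]],[0.35,[-0.5,-2,75],[0,0,0]],[0.35,[-0.5,-2,95],[0,0,0]],[0.35,[-0.5,-2,100],[0,0,0]]]}}

```text
time_s: 29.0
ee_pos: [463.2, -289.7, 36.2]
ee_rot: [-179.8, -0.1, 88.5]
force: [-0.1, 0.2, -0.3]
gripper_width: 59.1
```

Request:
{"fn": "drive_tool", "kwargs": {"series": [[0.35,[0,0,5],[0,0,0]],[0.35,[0,0,9],[0,0,0]],[0.35,[0,0,9.5],[0,0,0]],[0.8,[0,0,9.5],[0,0,0]],[0.8,[0,0,9.5],[0,0,0]]]}}

```text
time_s: 29.5
ee_pos: [464.8, -291.0, 29.3]
ee_rot: [179.9, 0.0, 88.5]
force: [-0.6, -0.4, 0.2]
gripper_width: 46.4
```

Request:
{"fn": "drive_tool", "kwargs": {"series": [[0.8,[0,0,0],[0,0,0]],[0.8,[0,0,0],[0,0,0]],[0.8,[0,0,0],[0,0,0]],[0.8,[0,0,0],[0,0,0]],[0.8,[0,0,-5],[0,0,0]]]}}

```text
time_s: 30.0
ee_pos: [463.9, -290.4, 33.2]
ee_rot: [-179.9, -0.0, 88.5]
force: [-0.2, 0.1, -1.4]
gripper_width: 30.3
```

Request:
{"fn": "drive_tool", "kwargs": {"series": [[0.8,[0,0,-10],[0,0,0]],[0.8,[0,0,-25],[0,0,0]],[0.8,[0,0,-50],[0,0,0]],[0.8,[0,0,-80],[0,0,0]],[0.8,[0,0,-110],[0,0,0]]]}}

```text
time_s: 30.5
ee_pos: [464.2, -290.7, 145.2]
ee_rot: [-180.0, 0.0, 88.5]
force: [-0.2, -1.0, -1.1]
gripper_width: 30.1
```

Request:
{"fn": "drive_tool", "kwargs": {"series": [[0.8,[0,0,-20],[0,0,0]],[0.8,[0,0,-30],[0,0,0]],[0.8,[0,0,-30],[0,0,0]],[0.8,[0,0,-30],[0,0,0]],[0.8,[0,0,-30],[0,0,0]]]}}

```text
time_s: 31.0
ee_pos: [463.7, -290.2, 172.3]
ee_rot: [-179.9, -0.1, 88.5]
force: [0.4, 0.1, -1.4]
gripper_width: 29.8
```

```bash
python3 -c "
from go import *
s=grab('scene','s14.png');print(tray(s,(260,150,375,255)));t=grab('top','t14.png'); print(tray(t,(150,120,250,260)));d=grab('wrist','w14.png'); go(446,253.5,172,98.75)"
```

```text
(522.4168090820312, 220.67062377929688, 289.8912658691406, 191.85488891601562, 8.587056159973145)
(520.6700439453125, 217.05184936523438, 280.6650085449219, 188.69183349609375, 8.756573677062988)
t 31.15 pos [ 464.  -290.4  172.7] rot [-1.799e+02 -7.000e-02  8.846e+01] F [ 0.2 -0.5 -0.7] T [0.02 0.   0.01] w 29.8 j [ -33.   18.   97.    0.   66. -122.]
shift [543.3 -32.6   1.4] turn [-0.002 -0.001 -0.18 ]
```

View pics/w14.png

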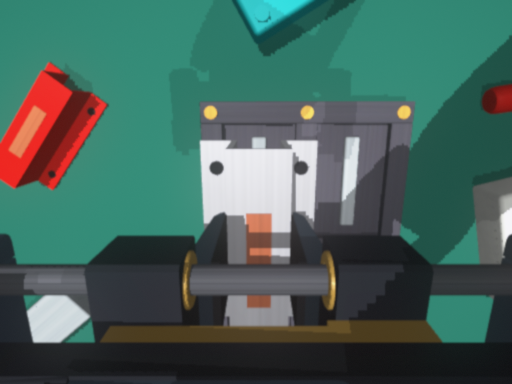

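View pics/t14.png

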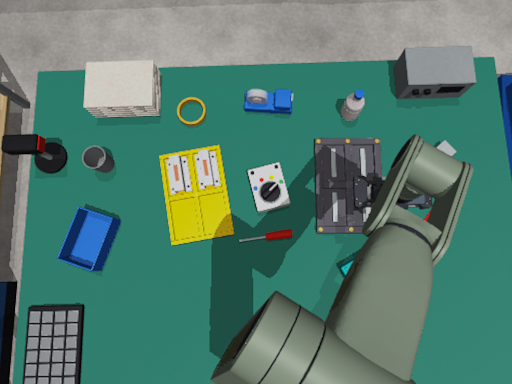

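Request:
{"fn": "drive_tool", "kwargs": {"series": [[0.8,[20,-1,0],[0,0,0]],[0.8,[50,-2,0],[0,0,0]],[0.8,[85,-3,0],[0,0,0]],[0.8,[120,-4,0],[0,0,0]],[0.8,[155,-5,0],[0,0,0]]]}}

```text
time_s: 31.65
ee_pos: [463.3, -134.4, 173.3]
ee_rot: [-180.0, -0.0, 88.4]
force: [1.2, 0.9, -2.2]
gripper_width: 29.6
```

Request:
{"fn": "drive_tool", "kwargs": {"series": [[0.8,[36,-1,0],[0,0,0]],[0.8,[72,-3,0],[0,0,0]],[0.8,[108,-4,0],[0,0,0]],[0.8,[144,-5,0],[0,0,0]],[0.8,[180,-6,0],[0,0,0]]]}}

```text
time_s: 32.15
ee_pos: [462.1, 45.9, 173.4]
ee_rot: [-180.0, -0.0, 88.5]
force: [-0.6, -0.1, -1.7]
gripper_width: 30.1
```

Request:
{"fn": "drive_tool", "kwargs": {"series": [[0.8,[35,-1,0],[0,0,-0.04]],[0.8,[65,-2,0],[0,0,-0.08]],[0.8,[90,-3,0],[0,0,-0.12]],[0.8,[110,-4,0],[0,0,-0.16]],[0.8,[120,-4.5,0],[0,0,-0.18]]]}}

```text
time_s: 32.65
ee_pos: [460.9, 166.0, 173.3]
ee_rot: [-180.0, -0.0, 98.9]
force: [0.6, 0.1, -2.2]
gripper_width: 29.7
```

Request:
{"fn": "drive_tool", "kwargs": {"series": [[0.8,[0,0,0],[0,0,0]],[0.8,[0,0,0],[0,0,0]],[0.8,[0,0,0],[0,0,0]],[0.8,[0,0,0],[0,0,0]],[0.8,[0,0,0],[0,0,0]]]}}

```text
time_s: 33.15
ee_pos: [461.2, 163.9, 173.8]
ee_rot: [180.0, 0.0, 98.7]
force: [-0.3, 0.1, -1.6]
gripper_width: 30.0
```

```bash
python3 -c "
from go import *
s=grab('scene','s15.png');print(tray(s,(260,150,375,255)))
d=grab('wrist','w15.png');go(459.9,164.6,18,98.75)
print([onz(d,259,v,198.3).round(1) for v in(212,306,148)])"
```

```text
(522.6361083984375, 220.8653106689453, 289.0675964355469, 191.51925659179688, 8.572733879089355)
t 33.25 pos [461.2 164.1 173.8] rot [179.99  -0.    98.73] F [-0.8  0.5 -1.2] T [ 0.05 -0.05  0.02] w 29.8 j [ 18.  12. 104.   0.  63. -80.]
shift [  0.7  -1.3 155.8] turn [ 0. -0. -0.]
[array([435.5, 160. , 198.3]), array([484.6, 167.6, 198.3]), array([406.3, 155.4, 198.3])]
```

View pics/w15.png

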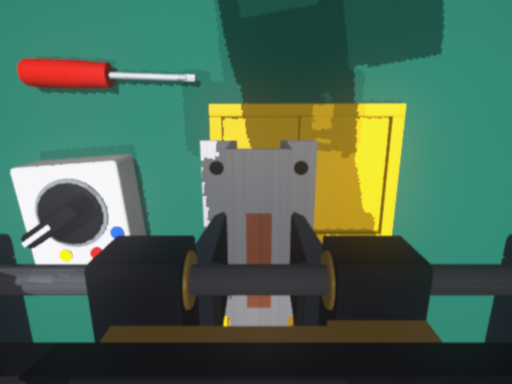

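Request:
{"fn": "drive_tool", "kwargs": {"series": [[0.8,[0.7,-0.5,25],[0,0,0]],[0.8,[0.7,-1,55],[0,0,0]],[0.8,[0.7,-1,85],[0,0,0]],[0.8,[0.7,-1,110],[0,0,0]],[0.8,[0.7,-1,125],[0,0,0]]]}}

```text
time_s: 33.75
ee_pos: [459.1, 164.6, 46.9]
ee_rot: [-179.8, 0.0, 98.8]
force: [-0.2, -0.8, -1.4]
gripper_width: 29.9
```

Request:
{"fn": "drive_tool", "kwargs": {"series": [[0.8,[0,0,10],[0,0,0]],[0.8,[0,0,18],[0,0,0]],[0.8,[0,0,24],[0,0,0]],[0.8,[0,0,27],[0,0,0]],[0.8,[0,0,27],[0,0,0]]]}}

```text
time_s: 34.25
ee_pos: [460.2, 165.1, 21.8]
ee_rot: [180.0, -0.0, 98.8]
force: [0.2, -0.1, -1.5]
gripper_width: 29.9
```

Request:
{"fn": "drive_tool", "kwargs": {"series": [[0.8,[0,0,1],[0,0,0]],[0.8,[0,0,2],[0,0,0]],[0.8,[0,0,3],[0,0,0]],[0.8,[0,0,3],[0,0,0]],[0.8,[0,0,3],[0,0,0]]]}}

```text
time_s: 34.75
ee_pos: [460.3, 165.2, 19.0]
ee_rot: [180.0, -0.0, 98.8]
force: [-0.9, 0.1, 1.1]
gripper_width: 30.2
```

Request:
{"fn": "drive_tool", "kwargs": {"series": [[0.8,[0,0,0.4],[0,0,0]],[0.8,[0,0,0.4],[0,0,0]],[0.5,[0,0,0.4],[0,0,0]],[0.5,[0,0,0.4],[0,0,0]],[0.5,[0,0,0.4],[0,0,0]]]}}

```text
time_s: 35.25
ee_pos: [460.0, 165.1, 18.2]
ee_rot: [-180.0, -0.0, 98.8]
force: [0.2, -0.1, 0.1]
gripper_width: 45.6
```

Request:
{"fn": "drive_tool", "kwargs": {"series": [[0.5,[0,0,0],[0,0,0]],[0.5,[0,0,0],[0,0,0]],[0.5,[0,0,-10],[0,0,0]],[0.5,[0,0,-30],[0,0,0]],[0.5,[0,0,-60],[0,0,0]]]}}

```text
time_s: 35.75
ee_pos: [459.0, 164.7, 78.4]
ee_rot: [-179.8, 0.0, 98.8]
force: [1.4, 0.1, -0.3]
gripper_width: 45.4
```

Request:
{"fn": "drive_tool", "kwargs": {"series": [[0.5,[0,0,-25],[0,0,0]],[0.5,[0,0,-55],[0,0,0]],[0.5,[0,0,-85],[0,0,0]],[0.5,[0,0,-110],[0,0,0]],[0.5,[0,0,-120],[0,0,0]]]}}

```text
time_s: 36.25
ee_pos: [461.2, 165.4, 201.5]
ee_rot: [179.7, -0.1, 98.8]
force: [0.1, -0.1, -0.3]
gripper_width: 45.7
```

```bash
python3 -c "
from go import *
d=grab('wrist','w16.png'); grab('scene','s16.png'); go(513,-7.5,170,42.7)"; python3 - <<'E'
import cv2
a=cv2.imread('pics/s16.png'); cv2.imwrite('pics/z5.png',cv2.resize(a[140:260,210:370],None,fx=5,fy=5,interpolation=cv2.INTER_CUBIC))
E
```

```text
t 36.35 pos [460.7 165.3 199.9] rot [ 1.798e+02 -4.000e-02  9.878e+01] F [ 0.4  0.  -0.2] T [ 0.09 -0.01 -0.05] w 45.8 j [ 18.  11. 102.   0.  67. -80.]
shift [-178.8   25.2   29.8] turn [ 0.003 -0.002  0.979]
```

View pics/w16.png

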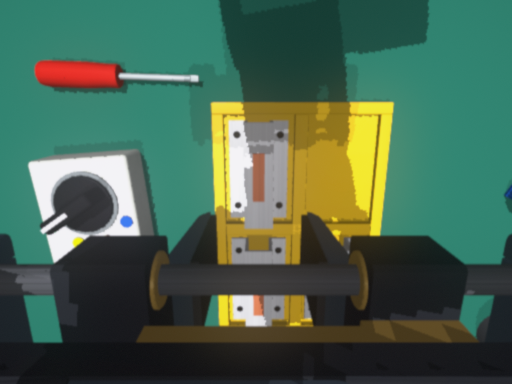

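View pics/z5.png

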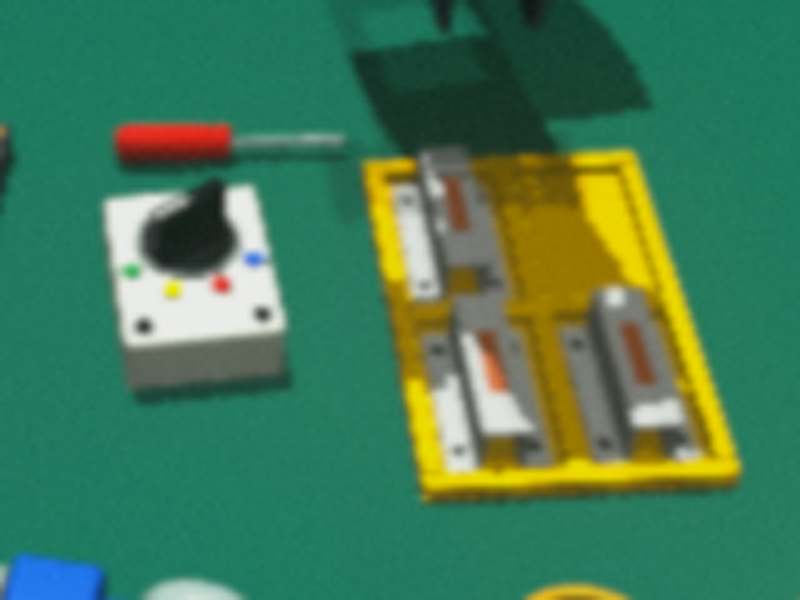

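All three brackets sit flat in separate pockets and the press is empty of brackets. Now back to the knob.

Request:
{"fn": "drive_tool", "kwargs": {"series": [[0.4,[-25,3.5,0],[0,0,0.13]],[0.4,[-55,8,0],[0,0,0.26]],[0.4,[-90,12.5,0],[0,0,0.39]],[0.4,[-125,17.5,0],[0,0,0.52]],[0.4,[-155,22,0],[0,0,0.65]]]}}

```text
time_s: 36.85
ee_pos: [504.7, 13.7, 196.5]
ee_rot: [-179.8, 0.1, 61.2]
force: [-0.0, -0.6, -0.1]
gripper_width: 54.9
```

```bash
python3 go.py 513 -7.5 170 42.7
```

```text
t 36.85 pos [504.7  13.7 196.5] rot [-1.7983e+02  1.0000e-01  6.1210e+01] F [-0.  -0.6 -0.1] T [-0.   -0.04 -0.04] w 54.9 j [  0.  13. 100.  -0.  67. -61.]
shift [-14.5  17.5  26.5] turn [-0.003  0.002  0.323]
```

Request:
{"fn": "drive_tool", "kwargs": {"series": [[0.4,[-7,9,5],[0,0,0.13]],[0.4,[-14.5,17.5,15],[0,0,0.26]],[0.4,[-14.5,17.5,25],[0,0,0.323]],[0.4,[-14.5,17.5,26],[0,0,0.323]],[0.4,[-14.5,17.5,26],[0,0,0.323]]]}}

```text
time_s: 37.35
ee_pos: [513.1, -5.7, 171.1]
ee_rot: [-179.9, 0.1, 43.1]
force: [0.5, 0.1, 0.4]
gripper_width: 55.1
```

Request:
{"fn": "drive_tool", "kwargs": {"series": [[0.4,[0,0,0],[0,0,0]],[0.4,[0,0,0],[0,0,0]],[0.4,[0,0,0],[0,0,0]],[0.4,[0,0,0],[0,0,0]],[0.4,[0,0,0],[0,0,0]]]}}

```text
time_s: 37.85
ee_pos: [514.0, -5.8, 172.5]
ee_rot: [180.0, -0.0, 43.0]
force: [0.2, -0.5, 0.1]
gripper_width: 54.6
```

```bash
python3 -c "
from go import *
d=grab('wrist','w17.png'); go(513,-7.5,58,42.7)"; python3 - <<'E'
import cv2
a=cv2.imread('pics/w17.png'); cv2.imwrite('pics/z6.png',cv2.resize(a[100:262,180:380],None,fx=4,fy=4,interpolation=cv2.INTER_CUBIC))
E
```

```text
t 37.9 pos [514.   -5.8 172.5] rot [ 1.7999e+02 -2.0000e-02  4.3040e+01] F [ 0.4 -0.9  0.9] T [0.03 0.05 0.01] w 54.8 j [ -2.  15. 101.   0.  64. -45.]
shift [ -1.9   0.6 114.5] turn [ 0.    -0.     0.006]
```

View pics/z6.png

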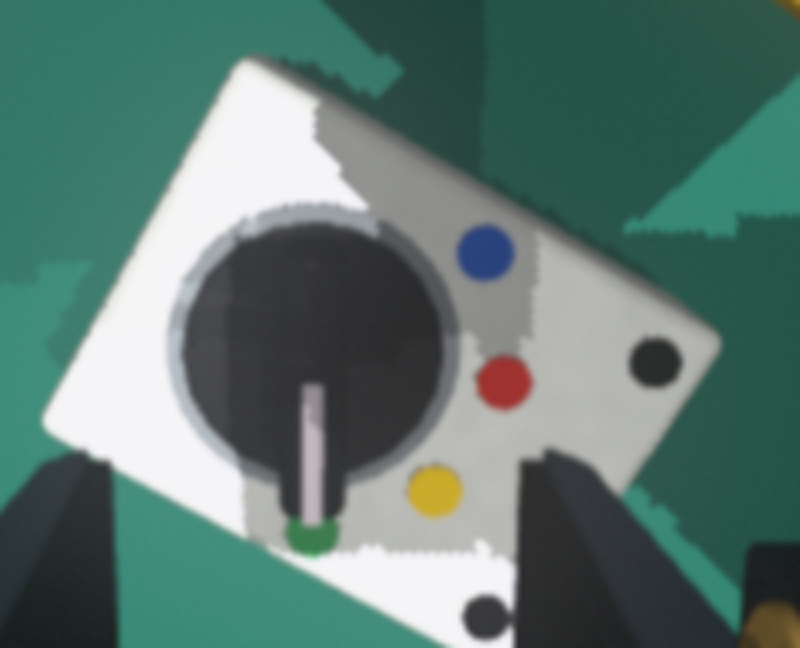

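The pointer is straight down the image at column ~258, matching the finger midpoint at ~258.5. Descend, grip, and turn back 0.70 rad counter-clockwise.

Request:
{"fn": "drive_tool", "kwargs": {"series": [[0.4,[-0.5,0.5,25],[0,0,0]],[0.4,[-0.8,0.5,55],[0,0,0]],[0.4,[-0.8,0.5,80],[0,0,0]],[0.4,[-0.8,0.5,100],[0,0,0]],[0.4,[-0.8,0.5,112],[0,0,0]]]}}

```text
time_s: 38.4
ee_pos: [512.9, -6.7, 58.8]
ee_rot: [-179.9, 0.1, 43.0]
force: [-0.2, -0.2, 0.1]
gripper_width: 54.5
```

Request:
{"fn": "drive_tool", "kwargs": {"series": [[0.4,[0,0,0],[0,0,0]],[0.4,[0,0,0],[0,0,0]],[0.9,[0,0,0],[0,0,0]],[0.9,[0,0,0],[0,0,0]],[0.9,[0,0,0],[0,0,0]]], "squeeze": 30}}

```text
time_s: 38.9
ee_pos: [514.2, -6.8, 61.1]
ee_rot: [179.9, -0.1, 43.0]
force: [0.2, 0.1, -0.5]
gripper_width: 33.7
```

Request:
{"fn": "drive_tool", "kwargs": {"series": [[0.9,[0,0,0],[0,0,0]],[0.9,[0,0,0],[0,0,0]],[0.9,[0,0,0],[0,0,0]],[0.9,[0,0,0],[0,0,0]],[0.9,[0,0,0],[0,0,0]]]}}

```text
time_s: 39.4
ee_pos: [513.9, -6.6, 60.5]
ee_rot: [180.0, -0.0, 43.0]
force: [0.1, 0.9, 2.5]
gripper_width: 13.8
```

```bash
python3 go.py 513 -7.5 59 82.85
```

```text
t 39.4 pos [513.9  -6.6  60.5] rot [ 1.800e+02 -4.000e-02  4.302e+01] F [0.1 0.9 2.5] T [ 0.19 -0.03 -0.06] w 13.8 j [ -2.  22. 110.   0.  49. -45.]
shift [-1.3  0.   1.5] turn [ 0.    -0.001 -0.695]
```

Request:
{"fn": "drive_tool", "kwargs": {"series": [[0.9,[0,0,0],[0,0,-0.1]],[0.9,[0,0,0],[0,0,-0.2]],[0.9,[0,0,0],[0,0,-0.3]],[0.9,[0,0,0],[0,0,-0.4]],[0.9,[0,0,0],[0,0,-0.5]]]}}

```text
time_s: 39.9
ee_pos: [513.9, -6.6, 60.5]
ee_rot: [180.0, -0.0, 71.9]
force: [0.9, 0.3, 2.2]
gripper_width: 14.2
```

Request:
{"fn": "drive_tool", "kwargs": {"series": [[0.9,[0,0,0],[0,0,-0.1]],[0.9,[0,0,0],[0,0,-0.2]],[0.9,[0,0,0],[0,0,-0.2]],[0.9,[0,0,0],[0,0,-0.2]],[0.9,[0,0,0],[0,0,-0.2]]]}}

```text
time_s: 40.4
ee_pos: [513.9, -6.6, 60.5]
ee_rot: [180.0, -0.0, 83.1]
force: [0.9, 1.2, 2.0]
gripper_width: 13.9
```

```bash
python3 go.py 513 -7.5 59 82.85
```

```text
t 40.4 pos [513.9  -6.6  60.5] rot [ 1.7997e+02 -2.0000e-02  8.3050e+01] F [0.9 1.2 2. ] T [ 0.41 -0.1   0.02] w 13.9 j [ -2.  22. 110.   0.  49. -85.]
shift [-1.  -0.8  1.5] turn [ 0.001 -0.     0.004]
```

Request:
{"fn": "drive_tool", "kwargs": {"series": [[0.5,[0,0,0],[0,0,0]],[0.5,[0,0,0],[0,0,0]],[0.5,[0,0,0],[0,0,0]],[0.5,[0,0,0],[0,0,0]],[0.5,[0,0,-10],[0,0,0]]]}}

```text
time_s: 40.9
ee_pos: [512.5, -6.8, 69.5]
ee_rot: [-179.8, 0.0, 83.1]
force: [0.6, -1.1, -0.3]
gripper_width: 45.4
```

Request:
{"fn": "drive_tool", "kwargs": {"series": [[0.5,[0,0,-20],[0,0,0]],[0.5,[0,0,-45],[0,0,0]],[0.5,[0,0,-70],[0,0,0]],[0.5,[0,0,-95],[0,0,0]],[0.5,[0,0,-105],[0,0,0]]]}}

```text
time_s: 41.4
ee_pos: [515.1, -6.9, 178.4]
ee_rot: [179.7, -0.0, 83.1]
force: [0.0, 0.2, 0.2]
gripper_width: 45.6
```

Request:
{"fn": "drive_tool", "kwargs": {"series": [[0.5,[0,0,0],[0,0,0]],[0.5,[0,0,0],[0,0,0]],[0.5,[0,0,0],[0,0,0]],[0.5,[0,0,0],[0,0,0]],[0.5,[0,0,0],[0,0,0]]]}}

```text
time_s: 41.9
ee_pos: [513.3, -6.7, 174.5]
ee_rot: [-179.9, 0.0, 83.1]
force: [-0.2, -0.0, -1.1]
gripper_width: 45.3
```

```bash
python3 -c "
from go import *
d=grab('wrist','w18.png'); s=grab('scene','s18.png'); st(); print(tray(s,(260,150,375,255)))"; python3 - <<'E'
import cv2
a=cv2.imread('pics/w18.png'); cv2.imwrite('pics/z7.png',cv2.resize(a[100:262,160:360],None,fx=4,fy=4,interpolation=cv2.INTER_CUBIC))
E
```

```text
t 42.0 pos [513.5  -6.7 174.9] rot [-179.95   -0.     83.14] F [-0.6  0.2  0.5] T [0.05 0.04 0.  ] w 45.6 j [ -2.  15. 101.   0.  64. -85.]
(522.4744262695312, 228.7965545654297, 288.4068603515625, 192.14866638183594, 8.701531410217285)
```

View pics/z7.png

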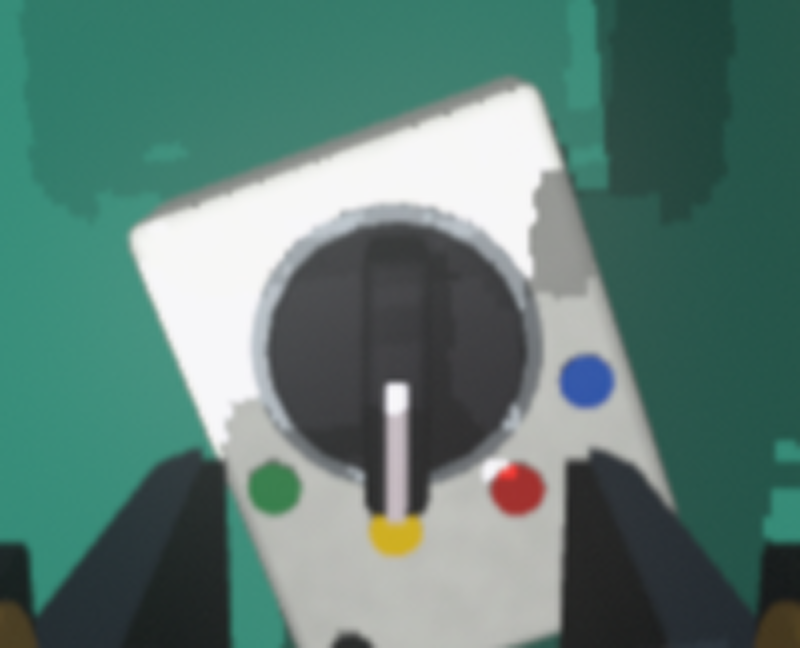

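View pics/s18.png

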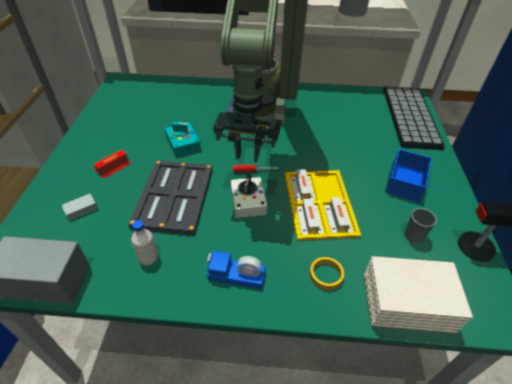

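```bash
python3 - <<'E'
from go import *
a=cv2.imread('pics/s18.png'); cv2.imwrite('pics/z8.png',cv2.resize(a[155:250,270:370],None,fx=6,fy=6,interpolation=cv2.INTER_CUBIC))
t=grab('top','t18.png'); print(tray(t,(140,120,250,260)))
cv2.imwrite('pics/z9.png',cv2.resize(cv2.imread('pics/t18.png')[135:255,145:305],None,fx=5,fy=5,interpolation=cv2.INTER_CUBIC))
E
```

```text
(520.3255004882812, 224.94668579101562, 281.0905456542969, 189.3585205078125, 8.838035583496094)
```

View pics/z8.png

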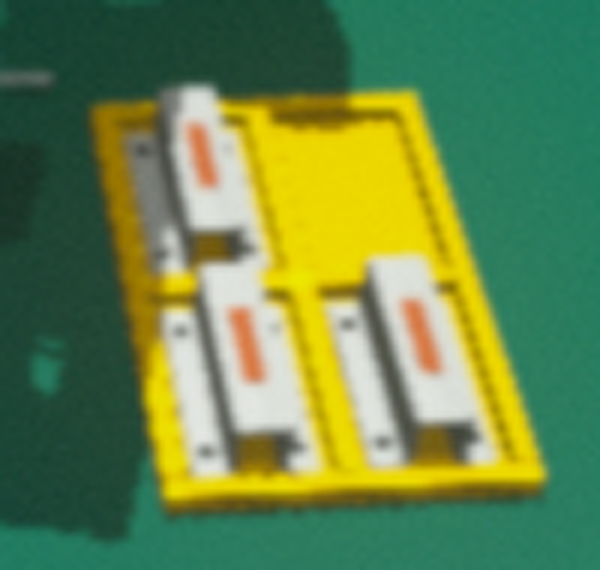

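View pics/z9.png

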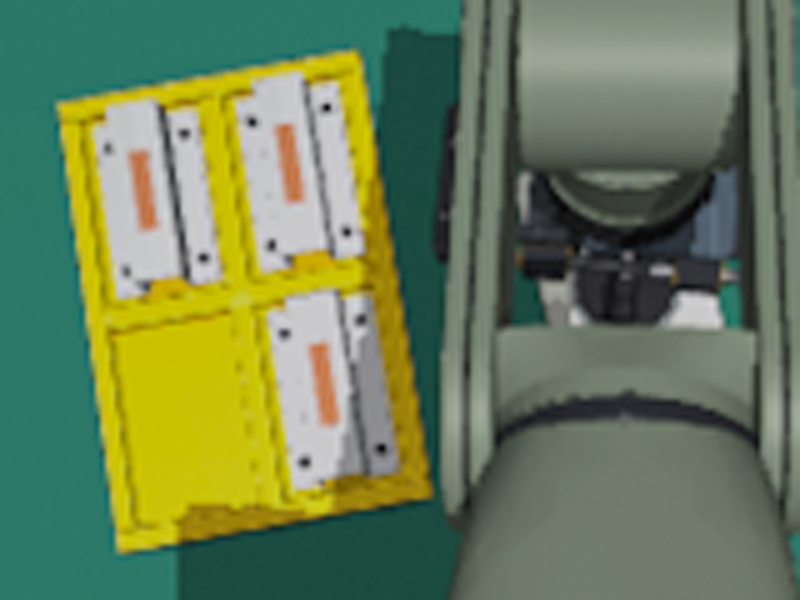

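```bash
python3 - <<'E'
from go import *
for f in('s15','s16','s18'): print(f,np.round(tray(dict(np.load(f'pics/{f}.npz')),(255,150,375,255)),1))
s=env.state(); print(s['force'],s['gripper_width'],s['time_s'])
env.job_done()
E
```

```text
s15 [522.6 220.9 289.1 191.5   8.6]
s16 [522.5 221.  289.3 191.2   8.6]
s18 [522.5 228.8 288.4 192.1   8.7]
[ 0.21915331 -0.46585149  0.56509578] 45.31919050336887 42.05
the job is handed in; nothing more can be done
```

I turned the selector to green, moved the three brackets that were in the die into three separate tray pockets, turned the selector back to amber, let go, and handed the job in at about 42 s. The fourth bracket was absent: its die cavity was empty from the start.

**Checks that passed:**
- **Brackets:** The last top and scene pictures show all three upright and flat inside their own pockets, with no brackets left in the die.
- **Selector:** The wrist picture shows the pointer exactly on the amber dot.
- **Gripper:** It is open, about 90 mm above the knob, with no contact force.
- **Bystanders:** None looked moved in the last pictures.

**Checks that disagreed:**
- **Tray moved:** It shifted about 8 mm in +y between the picture after the last placing and the final one. The arm was working at the knob then, so I take it for the announced knock. The brackets stayed seated, and I left the tray where it was.
- **Start angle:** The selector first stood about 0.2 rad off the red mark, towards blue. I corrected the grip for that before turning.
- **Camera offset:** The top and wrist cameras differed by 2–3 mm on the tray's position. I used the wrist camera's figures, and all three placings fitted.

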